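Fetch the V-block from behind the screw jacks

TASK

The long V-block lying at the back of the jack tray, behind the three screw jacks, is needed on the tacking fixture. Stand all three jacks upright on the rubber mat, then lift out the V-block and set it groove up on the fixture's bare pad, central on it and in line with the V-block bolted there, and last put every jack back upright on the very seat of the tray it came from. Do not knock a jack over, and leave the coupling nut, the brush and the welding magnet where they lie.

Things in the scene. Friction and masses are not known exactly. Their poses are not given: they have to be found in the camera images.
- jack_pad: Screw jack whose head is a flat round pad 42 mm in diameter; 120 mm tall, about 0.5 kg. Foot 52 mm diameter, 10 high; cone to 42 high; plain round barrel 29 mm diameter from 42 to 92 mm height (grip here); then a thin screw. Loose, steel. Origin: centre of the underside, z up along the screw.
- jack_vee: Screw jack whose head is an open V, 48 mm over all along its y and 22 mm along x; 137 mm tall, about 0.55 kg. Foot 52 mm diameter, 10 high; cone to 42 high; plain round barrel 29 mm diameter from 42 to 92 mm height (grip here); then a thin screw. Loose, steel. Origin: centre of the underside, z up along the screw.
- jack_point: Screw jack whose head is a small pointed cone 21 mm in diameter; 117 mm tall, about 0.45 kg. Foot 52 mm diameter, 10 high; cone to 42 high; plain round barrel 29 mm diameter from 42 to 92 mm height (grip here); then a thin screw. Loose, steel. Origin: centre of the underside, z up along the screw.
- vblock: Loose bright steel V-block, 100 mm long (y), 38 wide (x), 36 high, a groove 28 wide and 14 deep along its top, flat parallel sides, about 0.65 kg. Origin: centre of the underside, z up. It starts groove up on the tray floor behind (+x of) the jacks, length along their row, about 9 mm behind their feet, 35 mm free behind it.
- rack: Jack tray, fixed: grey sheet steel, 160 (x) by 210 mm (y), walls 15 mm high, floor 3 mm over the table. Origin: centre of the underside. Three black rubber seats, 62 mm diameter, tops 7 mm over the table, at x = -30, y = -66, 0, +66 mm; at the start a jack stands on each within about 2 mm of its centre, any jack on any seat.
- mat: Black rubber mat fixed flat on the table, 120 mm (x) by 240 mm (y), 4 mm thick: the place to stand the jacks meanwhile. Origin: centre of the underside. A brush lies on it along its far (+x) edge; the strip from x = -60 to +25 mm is free.
- fixture_seat (a point): Centre of the top of the fixture's bare dark pad (42 mm in x, 106 in y), 20 mm over the table; y runs along the pad to the bolted V-block. Fixture: fixed steel plate 120 (x) by 230 mm (y), 12 thick, centred 45 mm to +y of here; bolted short V-block of the same section from 98 to 148 mm along +y; open toggle clamp, 107 mm tall, at about x +50, y +150 mm.
- coupling: Hexagonal steel coupling nut, 27 mm across, 44 mm tall, standing loose in the tray beyond the +y end of the V-block. Origin: centre of the underside. To be left alone.
- brush: Wire brush with a wooden back, 22 mm wide (x), 200 mm long (y), 20 mm high, loose on the mat along its far edge. Origin: centre of the underside. To be left alone.
- magnet: Triangular steel welding magnet, about 80 mm a side, 18 mm high, loose on the table at the back right. Origin: middle of its underside. To be left alone.
There are look-alikes about, which are no part of the job. Leave any orange look-alike of the jack_point alone. Leave any purple look-alike of the jack_pad alone.

How it is judged:
By the outcome, as a careful person would: the job done as asked, in the order asked, and still so for the second after the job is handed in, with the robot touching nothing.
It also fails if it takes over 147 s, if anything falls off the work surface, if the arm or the gripper's body presses on something with over 40 N, if the wrist force passes 120 N, or if a joint passes its speed limit or range.

ROBOT

A 6-joint arm with a two-finger parallel gripper is mounted at the origin on the work surface. World frame = base frame: x ahead of the robot, y to its left, z up, the work surface at z = 0. Lengths are in mm, angles in rad, forces in N, time in s.
With the tool pointing down it reaches from about 400 to 925 mm from the base axis. Payload 12.5 kg.
Tool frame: the origin (TCP) lies midway between the tips of the shut fingers; the grasp point (between the pads) lies 19 mm behind it; z points along the fingers, y is the line along which they close (so a half turn about z gives the same grasp; the last joint's range is limited). The gripper opens to 95 mm and grips with 3 to 60 N. Pads are 20 mm wide; open, the fingers measure 119 mm over their backs; the gripper's body (75 mm by 180 mm) begins 59 mm behind the grasp point.
Start: joints at [1.104, 0.491, 1.559, -0, 1.092, -0.106], TCP at [220.624, 584.784, 214.661] pointing down, gripper open.
Joint ranges: [-3.1, 3.1], [-0.84, 2.19], [0.05, 2.79], [-1.13, 4.28], [0.06, 2.93], [-2.69, 2.69]. Speed limits (rad/s): [2.22, 2.22, 2.79, 3.14, 3.14, 3.14].

INTERFACE

Orientations are given as [roll, pitch, yaw] about the fixed x, y, z axes, in that order (R = Rz(yaw) Ry(pitch) Rx(roll)).
In Python, from cell import * gives the robot as it stands. The module is installed in compiled form; this text tells all that it offers.
- The arm moves only by the tool arm_command, never from a script. Its arguments are lists of equal length, an entry for each row: "delta_pos": the shift along the world's x, y, z in units of 250 mm (1.0 is 250 mm), a list of three; "delta_rot": the turn, a rotation vector about the world's x, y, z in units of 90 degrees (1.0 is 90 degrees), a list of three; "claw": the closure, from 0 (fully open) to 1 (shut). In form: {"delta_pos": [[tx, ty, tz], ...], "delta_rot": [[wx, wy, wz], ...], "claw": [claw, ...]}. A call has exactly 5 rows; each row is the pose to reach, as a shift and turn from the pose commanded when the call began; what a row does not reach only later rows make up. A row lasts 1/12 s, in which the tool goes at most 41.7 mm and 7.16 degrees, less where a joint would pass 70% of its speed; a pose out of reach is approached as far as the arm can. A call with a number of a shift or a turn outside -1 to 1 is refused whole. A call with a gripper value outside its range is refused whole. The fingers move at their own pace and stop on an object; the grip force is fixed at half the most. Time passes only in rows, so rows that repeat a pose let the fingers close, or fill a call up. It gives the time, the measured TCP pose, the force, the opening and the grip force at its end, in the units of the state.
- state(): the state, without advancing time (a new reading comes with each control period).
- read_camera(name): name is "scene" or "top" or "wrist"; returns the picture (400x640x3 uint8, red, green, blue); there is no depth.
- calibration(name): a dict with "camera_matrix" (3x3 intrinsics, pixels), "T" (4x4, takes a point from camera to world coordinates). Camera axes: x right, y down, z forward; pixel columns grow to the right and rows downward; lengths in mm; the calibration is good to about 2 mm. A picture is of the moment at which its call begins: read the wrist's pose just before it. calibration takes no time and is no camera call; for the wrist camera it gives the pose at the moment of the call.
- job_done(): hands the job in; it is judged then, once.
The state is a dict: "t": time; "joints": joint angles; "qvel": joint speeds; "tau": joint torques, N m; "eef_pos": TCP position; "tcp_rot": TCP orientation; "ft_force": force on the tool from outside, world axes, zero at the start; "moment": the same for the moment, N m; "opening": opening from 0.0 (shut) to 1.0 (fully open); "grip_force": force on a finger pad.
Only numpy, scipy, OpenCV 4.12 (cv2) and the standard library are available. Lean on these libraries where they do the work, as an engineer would, in place of code of your own. Each camera call takes 0.05 s, during which the arm holds its last target. There are 200 camera calls.

## Working session

There is one attempt and no reset: what is moved stays moved. The work goes in short steps, Python scripts to look and compute and a tool call to move; the robot and the scene stay as the last step left them, time stands still between calls to the robot, and variables do not carry over. Pictures are saved under pics/ and viewed, at most 14 in all, crops included, and the job is handed in when it is done.

Besides the shell and the picture viewer there is one more tool, called after "Request:" as a command line: name --argument value ..., lists and objects as JSON in quotes. arm_command: Moves the arm, as the interface text tells. Shifts and turns lie within -1 to 1; 1 stands for 250 mm of shift or 90 degrees of turn. Its arguments: {"type":"object","properties":{"delta_pos":{"type":"array"},"delta_rot":{"type":"array"},"claw":{"type":"array"}},"required":["delta_pos","delta_rot","claw"]}

```bash
mkdir -p pics; cat > h.py <<'E'
from cell import *
import numpy as np, cv2
def snap(n,f):
    c=calibration(n); im=read_camera(n); cv2.imwrite('pics/'+f+'.png',cv2.cvtColor(im,cv2.COLOR_RGB2BGR)); np.savez('pics/'+f+'.npz',K=c['camera_matrix'],T=c['T']); return im
def ray(f,uv):
    d=np.load('pics/'+f+'.npz'); v=d['T'][:3,:3]@np.linalg.inv(d['K'])@np.array([uv[0],uv[1],1.]); return d['T'][:3,3],v
def atz(f,uv,z):
    o,v=ray(f,uv); return o+v*(z-o[2])/v[2]
def tri(*fu):
    A=np.zeros((3,3));b=np.zeros(3);R=[]
    for f,uv in fu:
        o,v=ray(f,uv);v=v/np.linalg.norm(v);P=np.eye(3)-np.outer(v,v);A+=P;b+=P@o;R.append((P,o))
    x=np.linalg.solve(A,b); return x,[np.linalg.norm(P@(x-o)) for P,o in R]
def proj(f,p):
    d=np.load('pics/'+f+'.npz'); q=np.linalg.inv(d['T'])@np.array([*p,1.]); u=d['K']@q[:3]; return u[:2]/u[2]
E
python3 - <<'E'
from h import *
print(state())
for n in('scene','top','wrist'):
    snap(n,n+'0'); d=np.load(f'pics/{n}0.npz'); print(n,d['K'].round(1).tolist(),d['T'].round(3).tolist())
E
```

```text
{'t': 0.0, 'joints': array([ 1.10442033e+00,  4.91554897e-01,  1.55944092e+00,  2.70130330e-05,
        1.09171342e+00, -1.05620766e-01]), 'qvel': array([ 0.00266894, -0.00020082,  0.00030127, -0.00032871,  0.00027792,
        0.00181762]), 'tau': array([ 2.10161379e-03, -6.12657881e+01, -2.58184183e+01,  6.92919712e-02,
        4.81919374e-02, -9.63474668e-05]), 'eef_pos': array([220.48804707, 584.55670872, 214.06758585]), 'tcp_rot': array([-3.14048481e+00, -1.41540622e-04,  2.78082487e+00]), 'ft_force': array([ 0.79967723, -0.83916051, -0.81649828]), 'moment': array([ 0.04607106, -0.01448461,  0.04420018]), 'grip_force': 0.0, 'opening': 0.9993475598997579}
scene [[379.7, 0.0, 324.1], [0.0, 379.7, 196.4], [0.0, 0.0, 1.0]] [[0.505, 0.649, -0.568, 1072.373], [0.863, -0.388, 0.323, -291.669], [-0.011, -0.654, -0.757, 695.724], [0.0, 0.0, 0.0, 1.0]]
top [[476.1, 0.0, 310.2], [0.0, 476.1, 191.4], [0.0, 0.0, 1.0]] [[0.022, -0.983, 0.18, 355.138], [-1.0, -0.024, -0.004, -2.456], [0.009, -0.18, -0.984, 1317.172], [0.0, 0.0, 0.0, 1.0]]
wrist [[329.2, 0.0, 318.7], [0.0, 329.2, 199.5], [0.0, 0.0, 1.0]] [[0.352, 0.907, 0.231, 155.176], [0.936, -0.341, -0.089, 608.53], [-0.002, 0.247, -0.969, 384.96], [0.0, 0.0, 0.0, 1.0]]
```

View pics/top0.png

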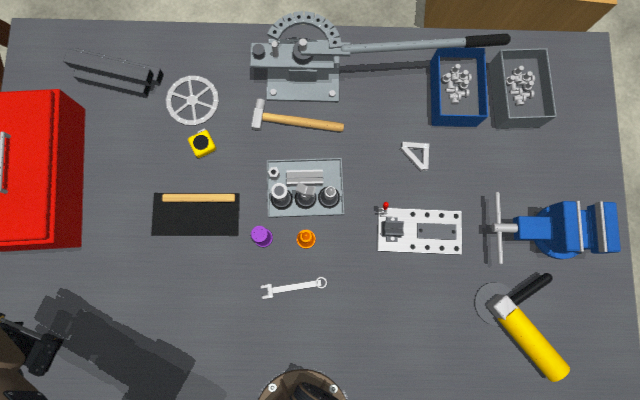

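View pics/scene0.png

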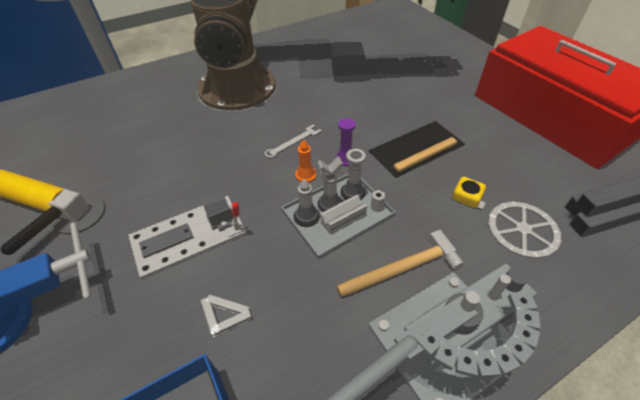

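```bash
python3 - <<'E'
from h import *
for uv,z in [((267,160),15),((342,159),15),((344,216),15),((268,217),15),((152,193),4),((239,193),4),((239,235),4),((152,235),4),((377,208),12),((461,211),12),((461,254),12),((377,252),12),((417,231),20),((456,232),20),((281,188),127),((303,190),140),((331,191),120),((304,176),39),((261,236),120),((306,237),115)]: print(uv,atz('top0',uv,z).round())
a=cv2.imread('pics/top0.png')[140:265,225:475]; cv2.imwrite('pics/tc.png',cv2.resize(a,None,fx=3.2,fy=3.2,interpolation=cv2.INTER_CUBIC))
E
```

```text
(267, 160) [681. 115.  15.]
(342, 159) [689. -96.  15.]
(344, 216) [ 527. -103.   15.]
(268, 217) [519. 106.  15.]
(152, 193) [581. 434.   4.]
(239, 193) [586. 191.   4.]
(239, 235) [469. 185.   4.]
(152, 235) [463. 424.   4.]
(377, 208) [ 552. -194.   12.]
(461, 211) [ 549. -428.   12.]
(461, 254) [ 430. -424.   12.]
(377, 252) [ 431. -194.   12.]
(417, 231) [ 490. -303.   20.]
(456, 232) [ 489. -409.   20.]
(281, 188) [580.  67. 127.]
(303, 190) [574.  11. 140.]
(331, 191) [577. -61. 120.]
(304, 176) [632.  10.  39.]
(261, 236) [458. 113. 120.]
(306, 237) [458.   0. 115.]
```

View pics/tc.png

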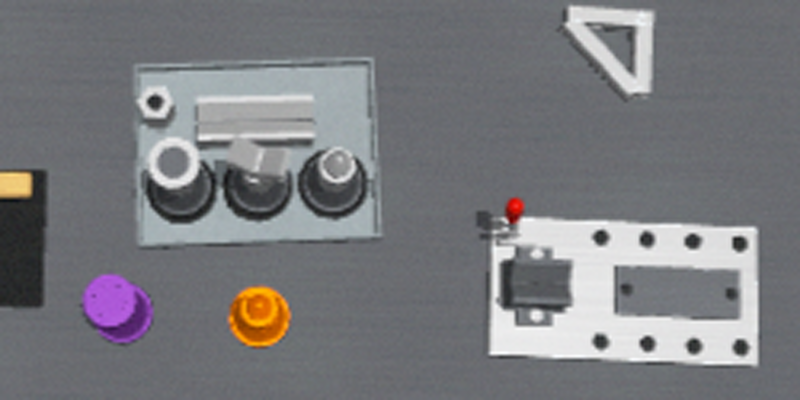

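Request:
arm_command --delta_pos '[[0.07,-0.1,0.01],[0.15,-0.21,0.02],[0.22,-0.31,0.03],[0.3,-0.42,0.03],[0.37,-0.52,0.04]]' --delta_rot '[[0,0,-0.04],[0,0,-0.07],[0,0,-0.11],[0,0,-0.15],[0,0,-0.186]]' --claw '[0,0,0,0,0]'

```text
t: 0.57
eef_pos: [313.7, 453.2, 224.3]
tcp_rot: [-3.141, 0.0, 2.486]
ft_force: [1.3, 1.5, 0.2]
opening: 0.996
grip_force: 0.0
```

Request:
arm_command --delta_pos '[[0.07,-0.1,0.01],[0.15,-0.21,0.02],[0.22,-0.31,0.03],[0.3,-0.42,0.03],[0.37,-0.52,0.04]]' --delta_rot '[[0,0,-0.04],[0,0,-0.07],[0,0,-0.11],[0,0,-0.15],[0,0,-0.186]]' --claw '[0,0,0,0,0]'

```text
t: 0.98
eef_pos: [406.3, 323.1, 234.5]
tcp_rot: [-3.141, 0.0, 2.193]
ft_force: [-0.1, -0.3, -0.5]
opening: 1.005
grip_force: 0.0
```

Request:
arm_command --delta_pos '[[0.07,-0.1,0.01],[0.15,-0.21,0.02],[0.22,-0.31,0.03],[0.3,-0.42,0.03],[0.37,-0.52,0.04]]' --delta_rot '[[0,0,-0.04],[0,0,-0.07],[0,0,-0.11],[0,0,-0.15],[0,0,-0.186]]' --claw '[0,0,0,0,0]'

```text
t: 1.4
eef_pos: [498.9, 193.1, 244.4]
tcp_rot: [-3.141, 0.0, 1.901]
ft_force: [0.4, 0.2, -0.1]
opening: 0.999
grip_force: 0.0
```

Request:
arm_command --delta_pos '[[0.07,-0.1,0.01],[0.15,-0.21,0.02],[0.22,-0.31,0.03],[0.3,-0.42,0.03],[0.37,-0.54,0.04]]' --delta_rot '[[0,0,-0.04],[0,0,-0.07],[0,0,-0.11],[0,0,-0.15],[0,0,-0.186]]' --claw '[0,0,0,0,0]'

```text
t: 1.82
eef_pos: [591.3, 58.5, 254.3]
tcp_rot: [-3.141, -0.0, 1.609]
ft_force: [0.2, -0.3, -0.0]
opening: 1.001
grip_force: 0.0
```

Request:
arm_command --delta_pos '[[0,0,0],[0,0,0],[0,0,0],[0,0,0],[0,0,0]]' --delta_rot '[[0,0,0],[0,0,0],[0,0,0],[0,0,0],[0,0,0]]' --claw '[0,0,0,0,0]'

```text
t: 2.23
eef_pos: [590.1, 60.8, 254.8]
tcp_rot: [3.142, -0.0, 1.614]
ft_force: [-0.5, -0.2, -0.4]
opening: 1.002
grip_force: 0.0
```

```bash
python3 - <<'E'
from h import *
s=state();print(s['t'],s['eef_pos'],s['tcp_rot'],s['joints'],s['ft_force']); snap('wrist','wA')
E
```

```text
2.2333 [590.1455103   60.7713337  254.76524881] [ 3.14156510e+00 -9.05117129e-05  1.61374386e+00] [-8.73684949e-03  4.08113534e-01  1.58753121e+00  1.00773995e-04
  1.14592507e+00 -5.17259239e-02] [-0.45435894 -0.19491493 -0.36691828]
```

View pics/wA.png

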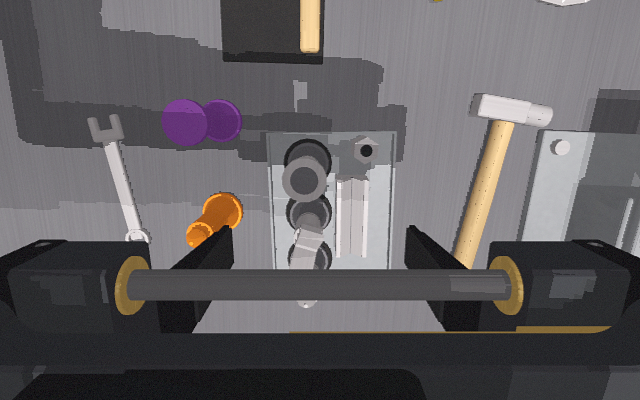

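Request:
arm_command --delta_pos '[[0,-0.1,0],[0,-0.2,0],[0,-0.32,0],[0,-0.44,0],[0,-0.44,0]]' --delta_rot '[[0,0,0],[0,0,0],[0,0,0],[0,0,0],[0,0,0]]' --claw '[0,0,0,0,0]'

```text
t: 2.7
eef_pos: [590.5, -53.5, 254.7]
tcp_rot: [3.141, 0.001, 1.611]
ft_force: [-0.2, -0.2, 0.1]
opening: 1.003
grip_force: 0.0
```

Request:
arm_command --delta_pos '[[0,0,0],[0,0,0],[0,0,0],[0,0,0],[0,0,0]]' --delta_rot '[[0,0,0],[0,0,0],[0,0,0],[0,0,0],[0,0,0]]' --claw '[0,0,0,0,0]'

```text
t: 3.12
eef_pos: [590.6, -49.3, 254.7]
tcp_rot: [3.141, -0.0, 1.613]
ft_force: [0.7, -0.3, -0.5]
opening: 1.0
grip_force: 0.0
```

```bash
python3 - <<'E'
from h import *
s=state();print(s['t'],s['eef_pos'],s['tcp_rot']); snap('wrist','wB')
a=cv2.imread('pics/wB.png')[30:250,180:460]; cv2.imwrite('pics/wBc.png',cv2.resize(a,None,fx=2.7,fy=2.7,interpolation=cv2.INTER_CUBIC))
E
```

```text
3.1167 [590.63209433 -49.27525417 254.73086402] [ 3.14143602e+00 -2.30397733e-05  1.61340321e+00]
```

Request:
arm_command --delta_pos '[[-0.04,-0.08,0],[-0.08,-0.15,0],[-0.12,-0.25,0],[-0.16,-0.32,0],[-0.16,-0.32,0]]' --delta_rot '[[0,0,0],[0,0,0],[0,0,0],[0,0,0],[0,0,0]]' --claw '[0,0,0,0,0]'

```text
t: 3.58
eef_pos: [549.5, -132.3, 254.7]
tcp_rot: [-3.141, 0.0, 1.61]
ft_force: [0.7, 1.1, 0.3]
opening: 1.001
grip_force: 0.0
```

Request:
arm_command --delta_pos '[[0,0,0],[0,0,0],[0,0,0],[0,0,0],[0,0,0]]' --delta_rot '[[0,0,0],[0,0,0],[0,0,0],[0,0,0],[0,0,0]]' --claw '[0,0,0,0,0]'

```text
t: 4.0
eef_pos: [550.9, -129.5, 254.6]
tcp_rot: [3.142, -0.0, 1.613]
ft_force: [-0.7, 0.2, -0.1]
opening: 0.997
grip_force: 0.0
```

```bash
python3 - <<'E'
from h import *
s=state();print(s['t'],s['eef_pos'],s['tcp_rot']); snap('wrist','wC')
a=cv2.imread('pics/wC.png')[10:230,220:500]; cv2.imwrite('pics/wCc.png',cv2.resize(a,None,fx=2.7,fy=2.7,interpolation=cv2.INTER_CUBIC))
E
```

```text
4.0 [ 550.89319373 -129.54734599  254.58078726] [ 3.14156254e+00 -5.64300759e-05  1.61312119e+00]
```

View pics/wBc.png

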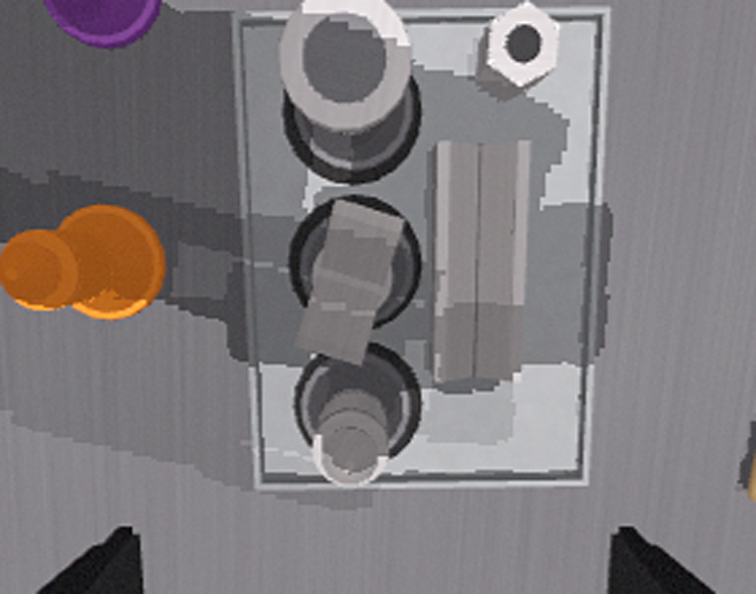

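View pics/wCc.png

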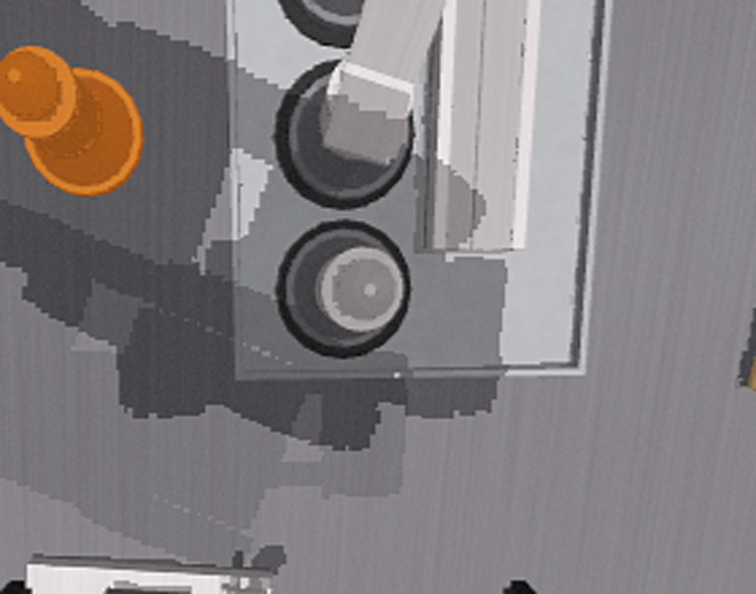

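```bash
python3 - <<'E'
from h import *
B=lambda u,v:('wB',(180+(u+.5)/2.7-.5,30+(v+.5)/2.7-.5))
C=lambda u,v:('wC',(220+(u+.5)/2.7-.5,10+(v+.5)/2.7-.5))
def T(n,z,b,c=None):
    print(n,'B@z',atz(*B(*b),z).round(1),*( ['C@z',atz(*C(*c),z).round(1),'tri',tri(B(*b),C(*c))[0].round(1)] if c else []))
T('seat pad',7,(352,117)); T('seat vee',7,(355,263),(344,133)); T('seat pt',7,(358,403),(343,288))
T('pad head',127,(345,60)); T('vee head',142,(350,281)); T('pt tip',124,(351,452),(371,290))
for n,b,c in [('TL',(237,11),None),('TR',(609,9),None),('BR',(586,486),(583,374)),('BL',(258,488),(237,378))]: T(n,15,b,c)
for n,b,c in [('v tl',(436,141),None),('v tr',(531,140),None),('v br',(522,382),(525,248)),('v bl',(433,381),(433,248)),('groove bot',(476,381),(470,249))]: T(n,39,b,c)
T('coupling',47,(524,43))
E
```

```text
seat pad B@z [574.6  67.6   7. ]
seat vee B@z [578.3   4.6   7. ] C@z [578.    4.9   7. ] tri [578.1   4.7   7.7]
seat pt B@z [582.2 -60.7   7. ] C@z [581.8 -60.8   7. ] tri [582.  -60.9   5.9]
pad head B@z [575.4  70.4 127. ]
vee head B@z [579.8   3.8 142. ]
pt tip B@z [581.8 -55.9 124. ] C@z [581.4 -61.1 124. ] tri [582.4 -60.6 107. ]
TL B@z [524.7 106.7  15. ]
TR B@z [681.6 114.2  15. ]
BR B@z [693.3 -94.9  15. ] C@z [693.5 -94.2  15. ] tri [692.4 -94.   18.3]
BL B@z [ 535.8 -102.8   15. ] C@z [ 535.1 -102.9   15. ] tri [ 535.4 -103.2   13.2]
v tl B@z [610.4  56.2  39. ]
v tr B@z [649.4  58.3  39. ]
v br B@z [654.2 -42.1  39. ] C@z [654.  -41.4  39. ] tri [653.6 -41.6  41.3]
v bl B@z [615.1 -43.4  39. ] C@z [615.6 -43.1  39. ] tri [615.1 -43.1  41.2]
groove bot B@z [634.  -42.6  39. ] C@z [631.1 -42.8  39. ] tri [633.6 -43.   32.8]
coupling B@z [642.2  93.2  47. ]
```

Request:
arm_command --delta_pos '[[-0.02,-0.12,0],[-0.05,-0.24,0],[-0.08,-0.36,0],[-0.1,-0.48,0],[-0.12,-0.6,0]]' --delta_rot '[[0,0,0],[0,0,0],[0,0,0],[0,0,0],[0,0,0]]' --claw '[0,0,0,0,0]'

```text
t: 4.47
eef_pos: [520.3, -281.3, 254.7]
tcp_rot: [3.141, 0.0, 1.613]
ft_force: [1.1, 1.0, -0.0]
opening: 1.0
grip_force: 0.0
```

Request:
arm_command --delta_pos '[[-0.02,-0.12,0],[-0.05,-0.24,0],[-0.08,-0.36,0],[-0.1,-0.5,0],[-0.12,-0.64,0]]' --delta_rot '[[0,0,0],[0,0,0],[0,0,0],[0,0,0],[0,0,0]]' --claw '[0,0,0,0,0]'

```text
t: 4.88
eef_pos: [490.4, -441.4, 254.8]
tcp_rot: [3.141, 0.0, 1.613]
ft_force: [-0.3, 0.7, 0.3]
opening: 0.999
grip_force: 0.0
```

Request:
arm_command --delta_pos '[[0,0,0],[0,0,0],[0,0,0],[0,0,0],[0,0,0]]' --delta_rot '[[0,0,0],[0,0,0],[0,0,0],[0,0,0],[0,0,0]]' --claw '[0,0,0,0,0]'

```text
t: 5.3
eef_pos: [491.1, -439.1, 254.9]
tcp_rot: [3.141, 0.0, 1.614]
ft_force: [-0.5, 1.4, -0.1]
opening: 1.001
grip_force: 0.0
```

```bash
python3 - <<'E'
from h import *
s=state();print(s['t'],s['eef_pos'],s['tcp_rot']); snap('wrist','wD')
a=cv2.imread('pics/wD.png')[30:250,180:460]; cv2.imwrite('pics/wDc.png',cv2.resize(a,None,fx=2.7,fy=2.7,interpolation=cv2.INTER_CUBIC))
E
```

```text
5.3 [ 491.13622163 -439.06500437  254.93736215] [3.14134595e+00 6.96219825e-05 1.61357648e+00]
```

Request:
arm_command --delta_pos '[[0.06,0.06,0],[0.12,0.12,0],[0.18,0.18,0],[0.24,0.2,0],[0.24,0.2,0]]' --delta_rot '[[0,0,0],[0,0,0],[0,0,0],[0,0,0],[0,0,0]]' --claw '[0,0,0,0,0]'

```text
t: 5.77
eef_pos: [553.0, -388.0, 254.9]
tcp_rot: [3.141, 0.0, 1.615]
ft_force: [0.3, -0.6, 1.1]
opening: 1.001
grip_force: 0.0
```

Request:
arm_command --delta_pos '[[0,0,0],[0,0,0],[0,0,0],[0,0,0],[0,0,0]]' --delta_rot '[[0,0,0],[0,0,0],[0,0,0],[0,0,0],[0,0,0]]' --claw '[0,0,0,0,0]'

```text
t: 6.18
eef_pos: [550.1, -390.6, 254.8]
tcp_rot: [3.141, 0.0, 1.611]
ft_force: [-0.5, -0.1, -0.1]
opening: 0.999
grip_force: 0.0
```

```bash
python3 - <<'E'
from h import *
s=state();print(s['t'],s['eef_pos'],s['tcp_rot']); snap('wrist','wE')
a=cv2.imread('pics/wE.png')[30:250,120:400]; cv2.imwrite('pics/wEc.png',cv2.resize(a,None,fx=2.7,fy=2.7,interpolation=cv2.INTER_CUBIC))
E
```

```text
6.1833 [ 550.13617064 -390.63464385  254.77803175] [3.14146389e+00 8.64625629e-05 1.61137583e+00]
```

View pics/wDc.png

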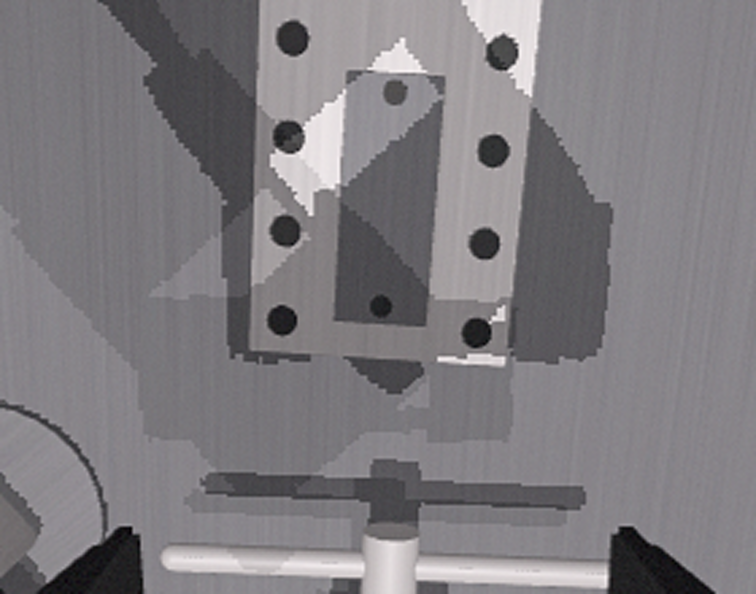

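View pics/wEc.png

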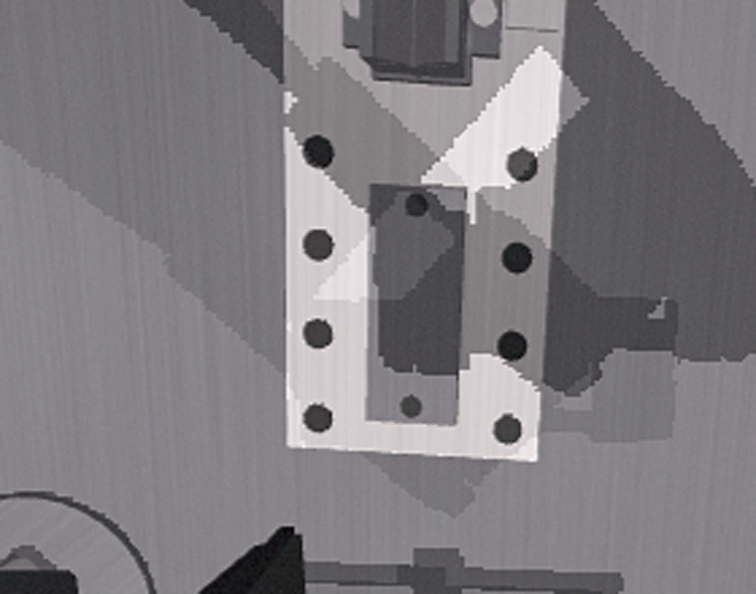

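```bash
python3 - <<'E'
from h import *
D=lambda u,v:('wD',(180+(u+.5)/2.7-.5,30+(v+.5)/2.7-.5))
E_=lambda u,v:('wE',(120+(u+.5)/2.7-.5,30+(v+.5)/2.7-.5))
d=[(347,71),(445,76),(427,326),(334,321)];e=[(371,184),(467,186),(456,426),(366,421)]
for F,L in((D,d),(E_,e)):
    P=np.array([atz(*F(*p),20) for p in L])[:,:2]; m=P.mean(0); y=(P[0]+P[1]-P[2]-P[3]); print(P.round(1).tolist(),m.round(1),np.degrees(np.arctan2(-y[0],y[1])), np.linalg.norm(y)/2)
P=np.array([tri(D(*a),E_(*b))[0] for a,b in zip(d,e)]); print(P.round(1),P.mean(0).round(1))
# bolted block near end top corners & plate edges
for p in [(372,66),(470,78),(424,74)]: print('blk',atz(*E_(*p),50).round(1))
for p in [(287,447),(537,460),(285,40),(566,20)]: print('plate',atz(*E_(*p),12).round(1))
for p in [(250,351),(508,365),(260,0),(543,0)]: print('plateD',atz(*D(*p),12).round(1))
E
```

```text
[[472.7, -305.4], [514.3, -305.6], [512.8, -411.3], [470.5, -410.9]] [ 492.6 -358.3] -0.9928775802638926 105.56568789610493
[[473.3, -305.2], [515.2, -304.3], [512.4, -411.8], [470.4, -411.1]] [ 492.8 -358.1] -1.5199368838433724 106.68307395276739
[[ 472.6 -305.    16.7]
 [ 514.7 -304.2   12. ]
 [ 512.6 -411.    23.2]
 [ 470.6 -410.8   21.2]] [ 492.6 -357.7   18.3]
blk [ 479.3 -262.2   50. ]
blk [ 517.8 -265.    50. ]
blk [ 499.7 -264.2   50. ]
plate [ 431.  -427.2   12. ]
plate [ 550.9 -428.6   12. ]
plate [ 435.3 -247.3   12. ]
plate [ 555.3 -234.5   12. ]
plateD [ 431.5 -427.2   12. ]
plateD [ 552.2 -428.5   12. ]
plateD [ 434.5 -277.8   12. ]
plateD [ 554.5 -272.6   12. ]
```

Request:
arm_command --delta_pos '[[0.01,0.14,0],[0.02,0.3,0],[0.03,0.46,0],[0.04,0.62,0],[0.057,0.789,0]]' --delta_rot '[[0,0,0],[0,0,0],[0,0,0],[0,0,0],[0,0,0]]' --claw '[0,0,0,0,0]'

```text
t: 6.65
eef_pos: [564.3, -192.5, 254.8]
tcp_rot: [3.141, 0.0, 1.611]
ft_force: [0.8, -0.3, 0.1]
opening: 0.999
grip_force: 0.0
```

Request:
arm_command --delta_pos '[[0.01,0.16,-0.04],[0.02,0.32,-0.08],[0.03,0.48,-0.12],[0.04,0.64,-0.17],[0.057,0.789,-0.17]]' --delta_rot '[[0,0,0],[0,0,0],[0,0,0],[0,0,0],[0,0,0]]' --claw '[0,0,0,0,0]'

```text
t: 7.07
eef_pos: [577.8, 5.4, 210.4]
tcp_rot: [-3.139, -0.0, 1.612]
ft_force: [0.6, 1.1, -0.4]
opening: 1.002
grip_force: 0.0
```

Request:
arm_command --delta_pos '[[0,0,-0.17],[0,0,-0.17],[0,0,-0.17],[0,0,-0.17],[0,0,-0.17]]' --delta_rot '[[0,0,0],[0,0,0],[0,0,0],[0,0,0],[0,0,0]]' --claw '[0,0,0,0,0]'

```text
t: 7.48
eef_pos: [579.7, 2.2, 171.3]
tcp_rot: [3.14, 0.0, 1.61]
ft_force: [1.3, 0.6, 1.4]
opening: 0.999
grip_force: 0.0
```

```bash
python3 - <<'E'
from h import *
for p in [(221,58),(323,64)]: print('mat',atz('wA',p,4).round(1))
s=state();print(s['t'],s['eef_pos'],s['tcp_rot']); snap('wrist','wF')
E
```

```text
mat [467.3 190.2   4. ]
mat [589.  188.9   4. ]
7.4833 [579.70634346   2.23339908 171.26513846] [3.13953318e+00 3.54268763e-04 1.61045427e+00]
```

View pics/wF.png

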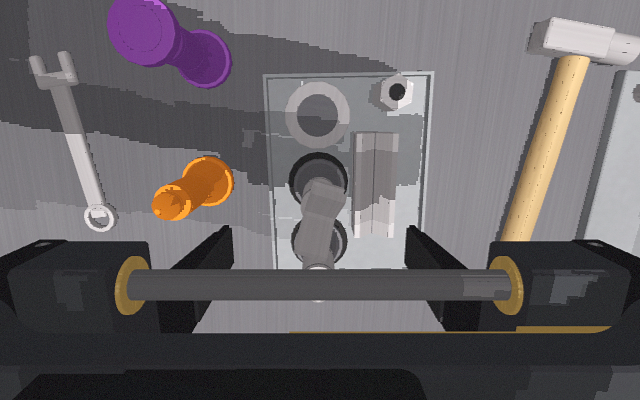

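Request:
arm_command --delta_pos '[[0,0,-0.08],[0,0,-0.16],[0,0,-0.24],[0,0,-0.31],[0,0,-0.36]]' --delta_rot '[[0,0,0],[0,0,0],[0,0,0],[0,0,0],[0,0,0]]' --claw '[0,0,0,0,0]'

```text
t: 7.95
eef_pos: [579.2, 2.6, 79.3]
tcp_rot: [3.141, 0.0, 1.611]
ft_force: [-0.6, 0.1, 0.5]
opening: 1.001
grip_force: 0.0
```

Request:
arm_command --delta_pos '[[0,0,-0.02],[0,0,-0.04],[0,0,-0.04],[0,0,-0.04],[0,0,-0.04]]' --delta_rot '[[0,0,0],[0,0,0],[0,0,0],[0,0,0],[0,0,0]]' --claw '[0,0,0,0,0]'

```text
t: 8.37
eef_pos: [579.5, 3.3, 70.6]
tcp_rot: [3.14, 0.0, 1.612]
ft_force: [0.3, 0.2, -0.2]
opening: 1.0
grip_force: 0.0
```

Request:
arm_command --delta_pos '[[0,0,0],[0,0,0],[0,0,0],[0,0,0],[0,0,0]]' --delta_rot '[[0,0,0],[0,0,0],[0,0,0],[0,0,0],[0,0,0]]' --claw '[0.45,0.5,0.55,0.6,0.65]'

```text
t: 8.78
eef_pos: [579.1, 3.5, 69.7]
tcp_rot: [3.141, 0.0, 1.612]
ft_force: [-0.1, -1.2, 0.1]
opening: 0.707
grip_force: 0.0
```

Request:
arm_command --delta_pos '[[0,0,0],[0,0,0],[0,0,0],[0,0,0],[0,0,0]]' --delta_rot '[[0,0,0],[0,0,0],[0,0,0],[0,0,0],[0,0,0]]' --claw '[0.7,0.75,0.8,0.9,1.0]'

```text
t: 9.2
eef_pos: [579.1, 3.5, 69.7]
tcp_rot: [3.141, 0.0, 1.612]
ft_force: [0.2, -0.7, -0.2]
opening: 0.355
grip_force: 0.0
```

Request:
arm_command --delta_pos '[[0,0,0],[0,0,0],[0,0,0],[0,0,0],[0,0,0]]' --delta_rot '[[0,0,0],[0,0,0],[0,0,0],[0,0,0],[0,0,0]]' --claw '[1,1,1,1,1]'

```text
t: 9.62
eef_pos: [579.2, 3.5, 69.6]
tcp_rot: [3.141, 0.0, 1.612]
ft_force: [2.3, 0.4, -1.4]
opening: 0.301
grip_force: 29.8
```

Request:
arm_command --delta_pos '[[0,0,0.04],[0,0,0.12],[0,0,0.22],[0,0,0.34],[0,0,0.44]]' --delta_rot '[[0,0,0],[0,0,0],[0,0,0],[0,0,0],[0,0,0]]' --claw '[1,1,1,1,1]'

```text
t: 10.03
eef_pos: [578.5, 3.6, 181.6]
tcp_rot: [-3.141, -0.0, 1.612]
ft_force: [0.6, 0.1, -4.4]
opening: 0.298
grip_force: 29.8
```

Request:
arm_command --delta_pos '[[0,0,0.08],[0,0,0.12],[0,0.02,0.12],[-0.01,0.06,0.12],[-0.02,0.12,0.12]]' --delta_rot '[[0,0,0],[0,0,0],[0,0,0],[0,0,0],[0,0,0]]' --claw '[1,1,1,1,1]'

```text
t: 10.45
eef_pos: [573.1, 33.8, 208.1]
tcp_rot: [-3.139, -0.0, 1.611]
ft_force: [0.7, 0.6, -4.9]
opening: 0.301
grip_force: 29.8
```

Request:
arm_command --delta_pos '[[-0.02,0.1,0],[-0.04,0.22,0],[-0.07,0.36,0],[-0.09,0.5,0],[-0.11,0.64,0]]' --delta_rot '[[0,0,0],[0,0,0],[0,0,0],[0,0,0],[0,0,0]]' --claw '[1,1,1,1,1]'

```text
t: 10.87
eef_pos: [544.8, 195.5, 207.7]
tcp_rot: [-3.138, 0.001, 1.612]
ft_force: [0.6, -0.0, -4.6]
opening: 0.301
grip_force: 29.8
```

Request:
arm_command --delta_pos '[[-0.03,0.14,0],[-0.06,0.28,0],[-0.09,0.42,0],[-0.12,0.54,0],[-0.14,0.64,0]]' --delta_rot '[[0,0,0],[0,0,0],[0,0,0],[0,0,0],[0,0,0]]' --claw '[1,1,1,1,1]'

```text
t: 11.28
eef_pos: [509.1, 356.0, 207.4]
tcp_rot: [-3.138, 0.001, 1.614]
ft_force: [0.5, 0.2, -5.1]
opening: 0.299
grip_force: 29.8
```

Request:
arm_command --delta_pos '[[-0.01,0.08,0],[-0.015,0.139,0],[-0.015,0.139,0],[-0.015,0.139,0],[-0.015,0.139,0]]' --delta_rot '[[0,0,0],[0,0,0],[0,0,0],[0,0,0],[0,0,0]]' --claw '[1,1,1,1,1]'

```text
t: 11.7
eef_pos: [507.5, 387.7, 208.7]
tcp_rot: [-3.14, 0.001, 1.612]
ft_force: [1.3, 0.3, -4.7]
opening: 0.298
grip_force: 30.0
```

```bash
python3 - <<'E'
from h import *
s=state();print(s['t'],s['eef_pos'],s['tcp_rot'],s['grip_force'],s['ft_force']); snap('scene','s1'); snap('top','t1')
a=cv2.imread('pics/s1.png')[60:260,250:530]; cv2.imwrite('pics/s1c.png',cv2.resize(a,None,fx=2.7,fy=2.7,interpolation=cv2.INTER_CUBIC))
E
```

```text
11.7 [507.50615388 387.65628059 208.74381036] [-3.14026078e+00  1.09098074e-03  1.61202117e+00] 29.999684640933992 [ 1.30089609  0.33447733 -4.6793758 ]
```

View pics/s1c.png

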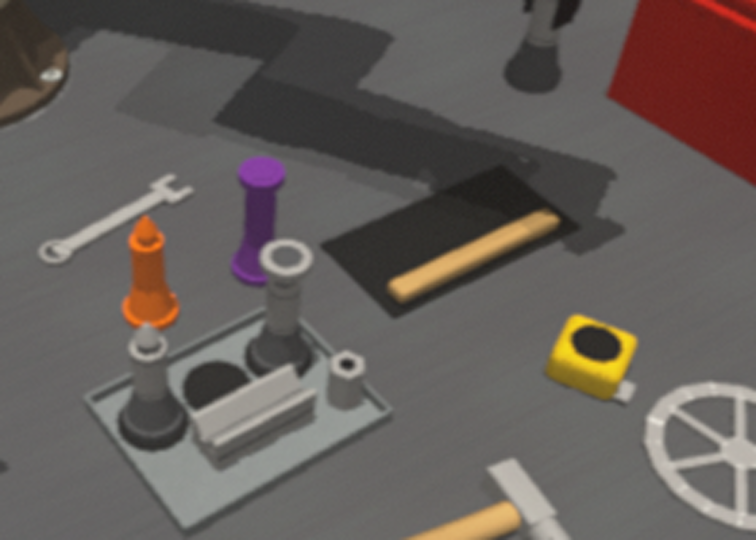

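Request:
arm_command --delta_pos '[[0,0,-0.06],[0,0,-0.16],[0,0,-0.28],[0,0,-0.4],[0,0,-0.48]]' --delta_rot '[[0,0,0],[0,0,0],[0,0,0],[0,0,0],[0,0,0]]' --claw '[1,1,1,1,1]'

```text
t: 12.22
eef_pos: [507.4, 386.9, 87.3]
tcp_rot: [-3.14, 0.001, 1.611]
ft_force: [0.0, -0.2, -4.8]
opening: 0.301
grip_force: 30.0
```

Request:
arm_command --delta_pos '[[0,0,-0.03],[0,0,-0.05],[0,0,-0.07],[0,0,-0.08],[0,0,-0.085]]' --delta_rot '[[0,0,0],[0,0,0],[0,0,0],[0,0,0],[0,0,0]]' --claw '[1,1,1,1,1]'

```text
t: 12.63
eef_pos: [508.3, 388.4, 69.2]
tcp_rot: [3.14, -0.001, 1.612]
ft_force: [-0.0, 0.9, -5.1]
opening: 0.299
grip_force: 30.0
```

Request:
arm_command --delta_pos '[[0,0,-0.004],[0,0,-0.009],[0,0,-0.009],[0,0,-0.009],[0,0,-0.009]]' --delta_rot '[[0,0,0],[0,0,0],[0,0,0],[0,0,0],[0,0,0]]' --claw '[1,1,1,1,1]'

```text
t: 13.05
eef_pos: [508.1, 388.4, 66.7]
tcp_rot: [3.141, -0.0, 1.612]
ft_force: [1.1, 1.0, -0.6]
opening: 0.3
grip_force: 30.0
```

Request:
arm_command --delta_pos '[[0,0,0],[0,0,0],[0,0,0],[0,0,0],[0,0,0]]' --delta_rot '[[0,0,0],[0,0,0],[0,0,0],[0,0,0],[0,0,0]]' --claw '[0.65,0.6,0.4,0.2,0]'

```text
t: 13.47
eef_pos: [507.9, 388.3, 66.3]
tcp_rot: [3.141, -0.0, 1.612]
ft_force: [-0.7, 0.4, -0.1]
opening: 0.554
grip_force: 0.0
```

Request:
arm_command --delta_pos '[[0,0,0],[0,0,0],[0,0,0],[0,0,0.01],[0,0,0.04]]' --delta_rot '[[0,0,0],[0,0,0],[0,0,0],[0,0,0],[0,0,0]]' --claw '[0,0,0,0,0]'

```text
t: 13.88
eef_pos: [507.4, 388.0, 75.6]
tcp_rot: [-3.14, 0.001, 1.612]
ft_force: [-0.9, -0.5, -0.3]
opening: 0.902
grip_force: 0.0
```

Request:
arm_command --delta_pos '[[0,0,0.08],[0,0,0.2],[0,0,0.3],[0,0,0.38],[0,0,0.38]]' --delta_rot '[[0,0,0],[0,0,0],[0,0,0],[0,0,0],[0,0,0]]' --claw '[0,0,0,0,0]'

```text
t: 14.3
eef_pos: [509.1, 389.1, 176.2]
tcp_rot: [3.135, -0.003, 1.612]
ft_force: [-0.1, 0.8, -0.1]
opening: 0.998
grip_force: 0.0
```

Request:
arm_command --delta_pos '[[0.02,-0.12,0],[0.05,-0.26,0],[0.08,-0.4,0],[0.11,-0.55,0],[0.14,-0.7,0]]' --delta_rot '[[0,0,0],[0,0,0],[0,0,0],[0,0,0],[0,0,0]]' --claw '[0,0,0,0,0]'

```text
t: 14.72
eef_pos: [542.6, 211.7, 171.0]
tcp_rot: [-3.141, 0.0, 1.613]
ft_force: [0.2, 0.8, -0.1]
opening: 0.999
grip_force: 0.0
```

Request:
arm_command --delta_pos '[[0.03,-0.15,0],[0.06,-0.3,0],[0.09,-0.45,0],[0.13,-0.576,0],[0.13,-0.576,0]]' --delta_rot '[[0,0,0],[0,0,0],[0,0,0],[0,0,0],[0,0,0]]' --claw '[0,0,0,0,0]'

```text
t: 15.13
eef_pos: [576.5, 64.4, 171.0]
tcp_rot: [3.141, 0.001, 1.608]
ft_force: [0.1, 0.5, -0.1]
opening: 0.998
grip_force: 0.0
```

Request:
arm_command --delta_pos '[[0,0,-0.04],[0,0,-0.04],[0,0,-0.04],[0,0,-0.04],[0,0,-0.04]]' --delta_rot '[[0,0,0],[0,0,0],[0,0,0],[0,0,0],[0,0,0]]' --claw '[0,0,0,0,0]'

```text
t: 15.55
eef_pos: [575.1, 70.3, 161.2]
tcp_rot: [3.142, -0.0, 1.614]
ft_force: [0.8, 0.4, 0.2]
opening: 0.997
grip_force: 0.0
```

```bash
python3 - <<'E'
from h import *
s=state();print(s['t'],s['eef_pos'],s['tcp_rot']); snap('wrist','wG'); snap('scene','s2')
a=np.hstack([cv2.imread('pics/wG.png')[0:300,160:480],cv2.imread('pics/s2.png')[30:330,240:560]]); cv2.imwrite('pics/g2.png',cv2.resize(a,None,fx=1.25,fy=1.25,interpolation=cv2.INTER_CUBIC))
E
```

```text
15.55 [575.10298799  70.3096892  161.20392999] [ 3.14151676e+00 -4.95523725e-05  1.61366069e+00]
```

View pics/g2.png

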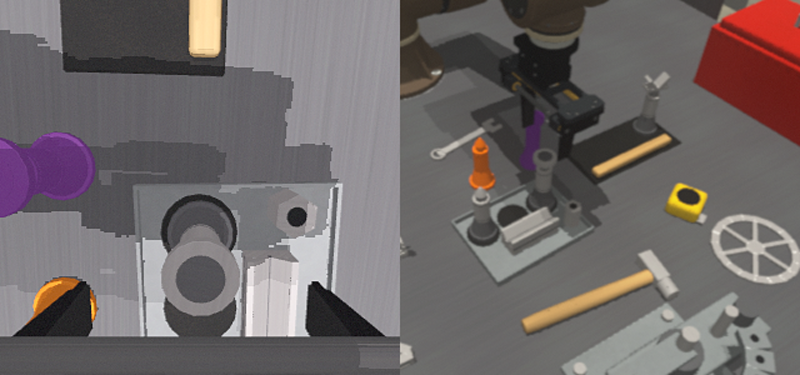

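Request:
arm_command --delta_pos '[[0,0,-0.08],[0,0,-0.16],[0,0,-0.24],[0,0,-0.32],[0,0,-0.38]]' --delta_rot '[[0,0,0],[0,0,0],[0,0,0],[0,0,0],[0,0,0]]' --claw '[0,0,0,0,0]'

```text
t: 16.07
eef_pos: [574.9, 69.6, 64.9]
tcp_rot: [-3.141, -0.0, 1.613]
ft_force: [0.1, 0.5, 0.8]
opening: 1.0
grip_force: 0.0
```

Request:
arm_command --delta_pos '[[0,0,-0.02],[0,0,-0.032],[0,0,-0.032],[0,0,-0.032],[0,0,-0.032]]' --delta_rot '[[0,0,0],[0,0,0],[0,0,0],[0,0,0],[0,0,0]]' --claw '[0,0,0.2,0.4,0.5]'

```text
t: 16.48
eef_pos: [575.8, 69.3, 59.1]
tcp_rot: [3.14, 0.0, 1.612]
ft_force: [0.1, 0.5, 0.1]
opening: 0.849
grip_force: 0.0
```

Request:
arm_command --delta_pos '[[0,0,0],[0,0,0],[0,0,0],[0,0,0],[0,0,0]]' --delta_rot '[[0,0,0],[0,0,0],[0,0,0],[0,0,0],[0,0,0]]' --claw '[0.6,0.65,0.7,0.75,0.8]'

```text
t: 16.9
eef_pos: [575.3, 69.2, 58.3]
tcp_rot: [3.141, 0.0, 1.612]
ft_force: [0.7, -1.0, -0.7]
opening: 0.494
grip_force: 0.0
```

Request:
arm_command --delta_pos '[[0,0,0],[0,0,0],[0,0,0],[0,0,0],[0,0,0]]' --delta_rot '[[0,0,0],[0,0,0],[0,0,0],[0,0,0],[0,0,0]]' --claw '[0.9,1,1,1,1]'

```text
t: 17.32
eef_pos: [575.4, 69.2, 58.2]
tcp_rot: [3.141, 0.0, 1.612]
ft_force: [1.0, 0.1, 1.2]
opening: 0.403
grip_force: 30.0
```

Request:
arm_command --delta_pos '[[0,0,0],[0,0,0],[0,0,0],[0,0,0],[0,0,0]]' --delta_rot '[[0,0,0],[0,0,0],[0,0,0],[0,0,0],[0,0,0]]' --claw '[1,1,1,1,1]'

```text
t: 17.73
eef_pos: [575.4, 69.2, 58.2]
tcp_rot: [3.141, 0.0, 1.612]
ft_force: [1.7, 0.3, 0.4]
opening: 0.404
grip_force: 30.0
```

Request:
arm_command --delta_pos '[[0,0,0],[0,0,0],[0,0,0],[0,0,0],[0,0,0]]' --delta_rot '[[0,0,0],[0,0,0],[0,0,0],[0,0,0],[0,0,0]]' --claw '[0.55,0.5,0.4,0.3,0.3]'

```text
t: 18.15
eef_pos: [575.1, 69.3, 58.1]
tcp_rot: [-3.141, -0.0, 1.612]
ft_force: [0.7, 0.4, -0.1]
opening: 0.651
grip_force: 0.0
```

```bash
python3 - <<'E'
from h import *
print(state()['opening']); snap('wrist','wH'); snap('scene','s3')
a=np.hstack([cv2.imread('pics/wH.png')[50:350,160:480],cv2.resize(cv2.imread('pics/s3.png')[110:260,280:440],None,fx=2,fy=2,interpolation=cv2.INTER_CUBIC)]); cv2.imwrite('pics/g3.png',cv2.resize(a,None,fx=1.25,fy=1.25,interpolation=cv2.INTER_CUBIC))
E
```

```text
0.6514669069828148
```

View pics/g3.png

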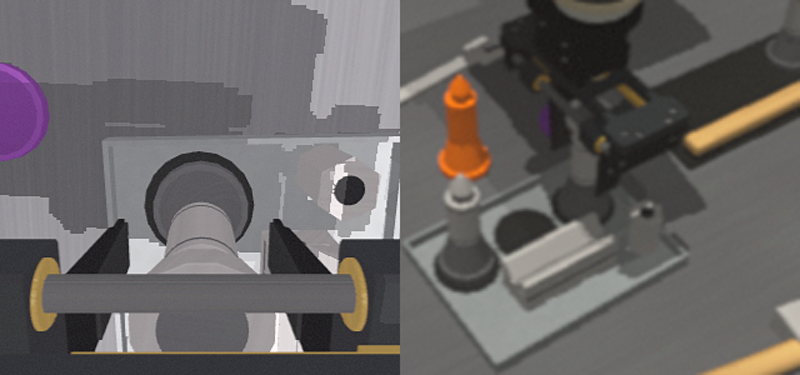

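Request:
arm_command --delta_pos '[[0,0,0.02],[0,0,0.04],[0,0,0.06],[0,0,0.072],[0,0,0.072]]' --delta_rot '[[0,0,0],[0,0,0],[0,0,0],[0,0,0],[0,0,0]]' --claw '[0.3,0.3,0.4,0.45,0.5]'

```text
t: 18.67
eef_pos: [575.7, 69.3, 77.2]
tcp_rot: [3.14, 0.0, 1.612]
ft_force: [-0.3, -0.3, -0.4]
opening: 0.545
grip_force: 0.0
```

Request:
arm_command --delta_pos '[[0,0,0],[0,0,0],[0,0,0],[0,0,0],[0,0,0]]' --delta_rot '[[0,0,0],[0,0,0],[0,0,0],[0,0,0],[0,0,0]]' --claw '[0.6,0.7,0.75,0.8,1]'

```text
t: 19.08
eef_pos: [575.5, 69.2, 76.2]
tcp_rot: [3.141, 0.0, 1.612]
ft_force: [0.9, 1.1, 2.5]
opening: 0.434
grip_force: 30.0
```

Request:
arm_command --delta_pos '[[0,0,0],[0,0,0],[0,0,0],[0,0,0],[0,0,0]]' --delta_rot '[[0,0,0],[0,0,0],[0,0,0],[0,0,0],[0,0,0]]' --claw '[1,1,1,1,1]'

```text
t: 19.5
eef_pos: [575.4, 69.2, 76.2]
tcp_rot: [3.141, 0.0, 1.612]
ft_force: [1.1, 0.7, 3.4]
opening: 0.432
grip_force: 30.0
```

Request:
arm_command --delta_pos '[[0,0,0],[0,0,0],[0,0,0],[0,0,0],[0,0,0]]' --delta_rot '[[0,0,0],[0,0,0],[0,0,0],[0,0,0],[0,0,0]]' --claw '[0.52,0.48,0.4,0.35,0.35]'

```text
t: 19.92
eef_pos: [575.1, 69.3, 76.0]
tcp_rot: [-3.141, -0.0, 1.612]
ft_force: [1.4, 1.4, 0.3]
opening: 0.634
grip_force: 0.0
```

Request:
arm_command --delta_pos '[[0,0,0.03],[0,0,0.06],[0,0,0.09],[0,0,0.107],[0,0,0.107]]' --delta_rot '[[0,0,0],[0,0,0],[0,0,0],[0,0,0],[0,0,0]]' --claw '[0.35,0.35,0.35,0.35,0.35]'

```text
t: 20.33
eef_pos: [575.8, 69.3, 104.4]
tcp_rot: [3.139, 0.0, 1.612]
ft_force: [0.2, 0.4, 0.6]
opening: 0.651
grip_force: 0.0
```

Request:
arm_command --delta_pos '[[0,0,0],[0,0,0],[0,0,0],[0,0,0],[0,0,0]]' --delta_rot '[[0,0,0],[0,0,0],[0,0,0],[0,0,0],[0,0,0]]' --claw '[0.45,0.52,0.55,0.7,1]'

```text
t: 20.75
eef_pos: [575.3, 69.2, 102.7]
tcp_rot: [-3.142, 0.0, 1.612]
ft_force: [1.2, 0.4, -1.2]
opening: 0.429
grip_force: 30.0
```

Request:
arm_command --delta_pos '[[0,0,0],[0,0,0],[0,0,0],[0,0,0],[0,0,0]]' --delta_rot '[[0,0,0],[0,0,0],[0,0,0],[0,0,0],[0,0,0]]' --claw '[1,1,1,1,1]'

```text
t: 21.17
eef_pos: [575.2, 69.2, 102.7]
tcp_rot: [-3.141, -0.0, 1.612]
ft_force: [1.4, -0.4, -4.6]
opening: 0.432
grip_force: 30.0
```

Request:
arm_command --delta_pos '[[0,0,0.01],[0,0,0.02],[0,0,0.03],[0,0,0.04],[0,0,0.04]]' --delta_rot '[[0,0,0],[0,0,0],[0,0,0],[0,0,0],[0,0,0]]' --claw '[1,1,1,1,1]'

```text
t: 21.58
eef_pos: [575.4, 69.3, 113.5]
tcp_rot: [3.141, 0.0, 1.612]
ft_force: [-0.4, -0.3, -6.1]
opening: 0.434
grip_force: 30.0
```

Request:
arm_command --delta_pos '[[0,0,0.03],[0,0,0.08],[0,0,0.15],[0,0,0.24],[0,0,0.33]]' --delta_rot '[[0,0,0],[0,0,0],[0,0,0],[0,0,0],[0,0,0]]' --claw '[1,1,1,1,1]'

```text
t: 22.0
eef_pos: [574.9, 69.2, 196.5]
tcp_rot: [-3.141, -0.0, 1.612]
ft_force: [0.6, -0.3, -6.4]
opening: 0.435
grip_force: 30.0
```

Request:
arm_command --delta_pos '[[0,0,0.07],[0,0,0.12],[0,0.01,0.15],[-0.01,0.03,0.15],[-0.02,0.06,0.15]]' --delta_rot '[[0,0,0],[0,0,0],[0,0,0],[0,0,0],[0,0,0]]' --claw '[1,1,1,1,1]'

```text
t: 22.42
eef_pos: [569.9, 84.5, 232.7]
tcp_rot: [-3.141, 0.0, 1.612]
ft_force: [-0.6, -0.0, -5.7]
opening: 0.431
grip_force: 30.0
```

Request:
arm_command --delta_pos '[[-0.01,0.04,0],[-0.025,0.09,0],[-0.045,0.15,0],[-0.065,0.22,0],[-0.085,0.29,0]]' --delta_rot '[[0,0,0],[0,0,0],[0,0,0],[0,0,0],[0,0,0]]' --claw '[1,1,1,1,1]'

```text
t: 22.83
eef_pos: [548.1, 158.5, 232.1]
tcp_rot: [-3.14, 0.0, 1.612]
ft_force: [0.8, 0.3, -4.7]
opening: 0.435
grip_force: 30.0
```

Request:
arm_command --delta_pos '[[-0.02,0.07,0],[-0.04,0.14,0],[-0.06,0.21,0],[-0.08,0.28,0],[-0.1,0.35,0]]' --delta_rot '[[0,0,0],[0,0,0],[0,0,0],[0,0,0],[0,0,0]]' --claw '[1,1,1,1,1]'

```text
t: 23.25
eef_pos: [522.8, 246.1, 232.1]
tcp_rot: [-3.14, 0.0, 1.613]
ft_force: [0.4, -0.2, -5.2]
opening: 0.436
grip_force: 30.0
```

Request:
arm_command --delta_pos '[[-0.02,0.07,0],[-0.04,0.13,0],[-0.05,0.19,0],[-0.06,0.23,0],[-0.065,0.256,0]]' --delta_rot '[[0,0,0],[0,0,0],[0,0,0],[0,0,0],[0,0,0]]' --claw '[1,1,1,1,1]'

```text
t: 23.67
eef_pos: [506.7, 310.0, 232.3]
tcp_rot: [-3.141, 0.0, 1.614]
ft_force: [-0.0, -0.1, -6.0]
opening: 0.431
grip_force: 30.0
```

Request:
arm_command --delta_pos '[[0,0,0],[0,0,-0.03],[0,0,-0.08],[0,0,-0.15],[0,0,-0.22]]' --delta_rot '[[0,0,0],[0,0,0],[0,0,0],[0,0,0],[0,0,0]]' --claw '[1,1,1,1,1]'

```text
t: 24.08
eef_pos: [508.0, 307.4, 177.0]
tcp_rot: [3.141, 0.0, 1.611]
ft_force: [-0.2, 0.3, -5.8]
opening: 0.434
grip_force: 30.0
```

```bash
python3 - <<'E'
from h import *
s=state();print(s['t'],s['eef_pos'],s['moment']); im=snap('scene','s4')
# foot/jack check: print the dark-grey vertical profile below gripper: project expected foot and head
z=s['eef_pos'][2]-95.95; x,y=s['eef_pos'][:2]
print(z,proj('s4',(x,y,z)),proj('s4',(x,y,z+70)),proj('s4',(x,y-26,z)),proj('s4',(x,y+26,z)))
u,v=proj('s4',(x,y,z+30)).astype(int)
cv2.imwrite('pics/s4c.png',cv2.resize(cv2.imread('pics/s4.png')[v-50:v+40,u-60:u+60],None,fx=4,fy=4,interpolation=cv2.INTER_CUBIC))
g=im[...,:3].mean(2).astype(int)
for zz in (5,60,80): 
    u,v=proj('s4',(x,y,z+zz)).astype(int); print(zz,u,v,g[v,u-22:u+23].tolist())
E
```

```text
24.0833 [508.00969925 307.40120183 177.00597325] [-0.09596572  0.09851037  0.02728926]
81.05597325437655 [416.51453127 119.94320429] [421.48915164  96.81579975] [408.54188763 123.22964671] [424.35152319 116.71267952]
5 416 118 [51, 52, 53, 55, 58, 60, 62, 62, 63, 62, 63, 62, 62, 60, 54, 50, 49, 51, 51, 51, 53, 53, 54, 52, 54, 53, 52, 52, 53, 53, 54, 51, 51, 54, 72, 89, 98, 100, 98, 89, 81, 82, 83, 86, 87]
60 420 100 [98, 98, 99, 99, 98, 100, 100, 99, 100, 100, 99, 99, 99, 100, 99, 100, 98, 94, 86, 80, 82, 84, 84, 86, 86, 84, 85, 86, 84, 85, 92, 97, 100, 101, 100, 99, 94, 87, 83, 85, 88, 89, 89, 89, 89]
80 422 93 [100, 103, 102, 102, 101, 101, 102, 102, 100, 101, 100, 100, 99, 99, 101, 99, 97, 91, 82, 78, 76, 74, 76, 78, 78, 77, 70, 59, 58, 71, 85, 94, 97, 99, 99, 98, 97, 92, 87, 88, 93, 98, 97, 97, 98]
```

Request:
arm_command --delta_pos '[[0,0,-0.07],[0,0,-0.14],[0,0,-0.2],[0,0,-0.25],[0,0,-0.28]]' --delta_rot '[[0,0,0],[0,0,0],[0,0,0],[0,0,0],[0,0,0]]' --claw '[1,1,1,1,1]'

```text
t: 24.55
eef_pos: [507.6, 307.4, 106.6]
tcp_rot: [-3.14, 0.001, 1.611]
ft_force: [-0.1, 0.1, -4.9]
opening: 0.431
grip_force: 30.0
```

Request:
arm_command --delta_pos '[[0,0,-0.01],[0,0,-0.02],[0,0,-0.026],[0,0,-0.03],[0,0,-0.034]]' --delta_rot '[[0,0,0],[0,0,0],[0,0,0],[0,0,0],[0,0,0]]' --claw '[1,1,1,1,1]'

```text
t: 24.97
eef_pos: [508.0, 308.3, 99.9]
tcp_rot: [3.141, -0.0, 1.612]
ft_force: [-0.5, -0.2, -4.7]
opening: 0.434
grip_force: 30.0
```

Request:
arm_command --delta_pos '[[0,0,0],[0,0,0],[0,0,0],[0,0,0],[0,0,0]]' --delta_rot '[[0,0,0],[0,0,0],[0,0,0],[0,0,0],[0,0,0]]' --claw '[1,1,1,1,1]'

```text
t: 25.38
eef_pos: [508.0, 308.3, 99.7]
tcp_rot: [3.141, -0.0, 1.612]
ft_force: [1.3, -0.8, -1.8]
opening: 0.429
grip_force: 30.0
```

Request:
arm_command --delta_pos '[[0,0,-0.002],[0,0,-0.004],[0,0,-0.004],[0,0,-0.004],[0,0,-0.004]]' --delta_rot '[[0,0,0],[0,0,0],[0,0,0],[0,0,0],[0,0,0]]' --claw '[1,1,0.52,0.48,0.4]'

```text
t: 25.8
eef_pos: [507.9, 308.3, 98.6]
tcp_rot: [3.141, -0.0, 1.612]
ft_force: [0.5, 0.4, 0.6]
opening: 0.549
grip_force: 0.0
```

Request:
arm_command --delta_pos '[[0,0,0],[0,0,0],[0,0,0],[0,0,0],[0,0,0.02]]' --delta_rot '[[0,0,0],[0,0,0],[0,0,0],[0,0,0],[0,0,0]]' --claw '[0.3,0.2,0,0,0]'

```text
t: 26.22
eef_pos: [507.4, 308.1, 102.8]
tcp_rot: [-3.14, 0.001, 1.612]
ft_force: [1.7, -0.4, -0.1]
opening: 0.882
grip_force: 0.0
```

Request:
arm_command --delta_pos '[[0,0,0.06],[0,0,0.14],[0,0,0.2],[0,0,0.22],[0,0,0.22]]' --delta_rot '[[0,0,0],[0,0,0],[0,0,0],[0,0,0],[0,0,0]]' --claw '[0,0,0,0,0]'

```text
t: 26.63
eef_pos: [508.2, 308.4, 159.7]
tcp_rot: [3.139, -0.001, 1.612]
ft_force: [0.1, -0.0, 1.0]
opening: 1.001
grip_force: 0.0
```

Request:
arm_command --delta_pos '[[0.02,-0.12,0],[0.05,-0.27,0],[0.08,-0.43,0],[0.11,-0.59,0],[0.148,-0.74,0]]' --delta_rot '[[0,0,0],[0,0,0],[0,0,0],[0,0,0],[0,0,0]]' --claw '[0,0,0,0,0]'

```text
t: 27.05
eef_pos: [544.1, 121.3, 157.4]
tcp_rot: [-3.14, 0.0, 1.613]
ft_force: [1.8, 0.2, -0.1]
opening: 1.0
grip_force: 0.0
```

Request:
arm_command --delta_pos '[[0.03,-0.16,0],[0.06,-0.32,0],[0.09,-0.48,0],[0.12,-0.63,0],[0.149,-0.741,0]]' --delta_rot '[[0,0,0],[0,0,0],[0,0,0],[0,0,0],[0,0,0]]' --claw '[0,0,0,0,0]'

```text
t: 27.47
eef_pos: [581.7, -65.0, 157.3]
tcp_rot: [-3.14, -0.0, 1.611]
ft_force: [-0.0, -0.2, -0.0]
opening: 1.003
grip_force: 0.0
```

Request:
arm_command --delta_pos '[[0,0,0],[0,0,-0.04],[0,0,-0.1],[0,0,-0.18],[0,0,-0.26]]' --delta_rot '[[0,0,0],[0,0,0],[0,0,0],[0,0,0],[0,0,0]]' --claw '[0,0,0,0,0]'

```text
t: 27.88
eef_pos: [581.3, -60.7, 91.7]
tcp_rot: [-3.141, -0.0, 1.613]
ft_force: [0.0, -0.1, -0.8]
opening: 0.997
grip_force: 0.0
```

Request:
arm_command --delta_pos '[[0,0,-0.06],[0,0,-0.11],[0,0,-0.14],[0,0,-0.14],[0,0,-0.14]]' --delta_rot '[[0,0,0],[0,0,0],[0,0,0],[0,0,0],[0,0,0]]' --claw '[0,0,0,0.2,0.4]'

```text
t: 28.3
eef_pos: [581.7, -61.2, 57.9]
tcp_rot: [-3.141, -0.0, 1.613]
ft_force: [-0.0, -0.4, 0.2]
opening: 0.913
grip_force: 0.0
```

Request:
arm_command --delta_pos '[[0,0,0],[0,0,0],[0,0,0],[0,0,0],[0,0,0]]' --delta_rot '[[0,0,0],[0,0,0],[0,0,0],[0,0,0],[0,0,0]]' --claw '[0.5,0.6,0.65,0.7,0.75]'

```text
t: 28.72
eef_pos: [582.2, -62.1, 58.8]
tcp_rot: [3.141, 0.0, 1.612]
ft_force: [0.2, -0.5, 0.1]
opening: 0.565
grip_force: 0.0
```

Request:
arm_command --delta_pos '[[0,0,0],[0,0,0],[0,0,0],[0,0,0],[0,0,0]]' --delta_rot '[[0,0,0],[0,0,0],[0,0,0],[0,0,0],[0,0,0]]' --claw '[0.8,1,1,1,1]'

```text
t: 29.13
eef_pos: [581.9, -62.0, 58.4]
tcp_rot: [-3.141, -0.0, 1.612]
ft_force: [-1.1, -0.3, 0.9]
opening: 0.298
grip_force: 30.0
```

Request:
arm_command --delta_pos '[[0,0,0],[0,0,0],[0,0,0],[0,0,0],[0,0,0]]' --delta_rot '[[0,0,0],[0,0,0],[0,0,0],[0,0,0],[0,0,0]]' --claw '[1,1,1,1,1]'

```text
t: 29.55
eef_pos: [582.0, -62.0, 58.4]
tcp_rot: [-3.142, -0.0, 1.612]
ft_force: [-1.5, -0.1, 0.8]
opening: 0.299
grip_force: 30.0
```

Request:
arm_command --delta_pos '[[0,0,0.04],[0,0,0.12],[0,0,0.22],[0,0,0.33],[0,0,0.42]]' --delta_rot '[[0,0,0],[0,0,0],[0,0,0],[0,0,0],[0,0,0]]' --claw '[1,1,1,1,1]'

```text
t: 29.97
eef_pos: [582.0, -61.9, 165.4]
tcp_rot: [3.141, 0.0, 1.612]
ft_force: [0.0, -0.4, -4.5]
opening: 0.3
grip_force: 30.0
```

Request:
arm_command --delta_pos '[[0,0,0.06],[0,0,0.1],[0,0.02,0.1],[-0.01,0.06,0.1],[-0.03,0.121,0.1]]' --delta_rot '[[0,0,0],[0,0,0],[0,0,0],[0,0,0],[0,0,0]]' --claw '[1,1,1,1,1]'

```text
t: 30.38
eef_pos: [574.0, -31.3, 187.2]
tcp_rot: [-3.14, -0.0, 1.611]
ft_force: [-0.3, 0.2, -4.7]
opening: 0.301
grip_force: 30.0
```

Request:
arm_command --delta_pos '[[-0.03,0.1,0],[-0.06,0.22,0],[-0.09,0.34,0],[-0.12,0.46,0],[-0.15,0.58,0]]' --delta_rot '[[0,0,0],[0,0,0],[0,0,0],[0,0,0],[0,0,0]]' --claw '[1,1,1,1,1]'

```text
t: 30.8
eef_pos: [535.1, 115.7, 187.2]
tcp_rot: [-3.139, -0.0, 1.612]
ft_force: [0.7, -0.0, -5.1]
opening: 0.302
grip_force: 30.0
```

Request:
arm_command --delta_pos '[[-0.03,0.12,0],[-0.06,0.23,0],[-0.085,0.33,0],[-0.105,0.41,0],[-0.117,0.46,0]]' --delta_rot '[[0,0,0],[0,0,0],[0,0,0],[0,0,0],[0,0,0]]' --claw '[1,1,1,1,1]'

```text
t: 31.22
eef_pos: [505.6, 231.0, 187.2]
tcp_rot: [-3.139, 0.0, 1.614]
ft_force: [0.6, 0.4, -4.0]
opening: 0.301
grip_force: 30.0
```

Request:
arm_command --delta_pos '[[0,0,0],[0,0,-0.06],[0,0,-0.14],[0,0,-0.24],[0,0,-0.34]]' --delta_rot '[[0,0,0],[0,0,0],[0,0,0],[0,0,0],[0,0,0]]' --claw '[1,1,1,1,1]'

```text
t: 31.63
eef_pos: [507.6, 227.7, 102.3]
tcp_rot: [3.141, 0.0, 1.612]
ft_force: [0.1, 0.4, -4.0]
opening: 0.305
grip_force: 30.0
```

Request:
arm_command --delta_pos '[[0,0,-0.07],[0,0,-0.12],[0,0,-0.16],[0,0,-0.17],[0,0,-0.18]]' --delta_rot '[[0,0,0],[0,0,0],[0,0,0],[0,0,0],[0,0,0]]' --claw '[1,1,1,1,1]'

```text
t: 32.05
eef_pos: [507.8, 228.0, 58.1]
tcp_rot: [-3.141, 0.0, 1.612]
ft_force: [0.6, 0.1, -3.1]
opening: 0.299
grip_force: 30.0
```

Request:
arm_command --delta_pos '[[0,0,-0.007],[0,0,-0.015],[0,0,-0.015],[0,0,-0.015],[0,0,-0.015]]' --delta_rot '[[0,0,0],[0,0,0],[0,0,0],[0,0,0],[0,0,0]]' --claw '[1,1,1,1,1]'

```text
t: 32.47
eef_pos: [508.2, 228.4, 55.4]
tcp_rot: [3.14, -0.0, 1.612]
ft_force: [-0.7, -0.1, 2.0]
opening: 0.299
grip_force: 30.0
```

Request:
arm_command --delta_pos '[[0,0,0],[0,0,0],[0,0,0],[0,0,0],[0,0,0]]' --delta_rot '[[0,0,0],[0,0,0],[0,0,0],[0,0,0],[0,0,0]]' --claw '[0.65,0.6,0.4,0.2,0]'

```text
t: 32.88
eef_pos: [507.8, 228.2, 54.7]
tcp_rot: [3.141, 0.0, 1.612]
ft_force: [0.4, -0.7, -0.6]
opening: 0.556
grip_force: 0.0
```

Request:
arm_command --delta_pos '[[0,0,0],[0,0,0.01],[0,0,0.04],[0,0,0.1],[0,0,0.18]]' --delta_rot '[[0,0,0],[0,0,0],[0,0,0],[0,0,0],[0,0,0]]' --claw '[0,0,0,0,0]'

```text
t: 33.3
eef_pos: [507.3, 228.1, 99.7]
tcp_rot: [-3.14, 0.001, 1.612]
ft_force: [0.9, 0.2, 0.3]
opening: 0.901
grip_force: 0.0
```

Request:
arm_command --delta_pos '[[0,0,0.1],[0,0,0.2],[0.05,-0.09,0.26],[0.11,-0.2,0.26],[0.18,-0.33,0.26]]' --delta_rot '[[0,0,0],[0,0,0],[0,0,0],[0,0,0],[0,0,0.005]]' --claw '[0,0,0,0.2,0.32]'

```text
t: 33.72
eef_pos: [553.2, 145.8, 166.8]
tcp_rot: [3.139, -0.0, 1.622]
ft_force: [0.0, 0.6, 0.3]
opening: 0.913
grip_force: 0.0
```

Request:
arm_command --delta_pos '[[0.08,-0.14,0],[0.16,-0.28,0],[0.24,-0.42,0],[0.318,-0.557,0],[0.318,-0.557,0]]' --delta_rot '[[0,0,0],[0,0,0],[0,0,0],[0,0,0],[0,0,0]]' --claw '[0.32,0.32,0.32,0.32,0.32]'

```text
t: 34.13
eef_pos: [635.0, 0.8, 165.1]
tcp_rot: [3.139, 0.001, 1.616]
ft_force: [-0.4, -0.5, -0.1]
opening: 0.684
grip_force: 0.0
```

Request:
arm_command --delta_pos '[[0,0,0],[0,0,-0.06],[0,0,-0.14],[0,0,-0.22],[0,0,-0.3]]' --delta_rot '[[0,0,0],[0,0,0],[0,0,0],[0,0,0],[0,0,0]]' --claw '[0.32,0.32,0.32,0.32,0.32]'

```text
t: 34.55
eef_pos: [631.7, 7.9, 89.6]
tcp_rot: [3.141, -0.0, 1.621]
ft_force: [1.0, -0.3, 0.2]
opening: 0.678
grip_force: 0.0
```

```bash
python3 - <<'E'
from h import *
s=state();print(s['t'],s['eef_pos'],s['tcp_rot'],s['opening']); snap('wrist','wI'); snap('scene','s5')
a=np.hstack([cv2.imread('pics/wI.png')[20:320,160:480],cv2.resize(cv2.imread('pics/s5.png')[70:270,280:494],None,fx=1.5,fy=1.5,interpolation=cv2.INTER_CUBIC)]); cv2.imwrite('pics/g5.png',cv2.resize(a,None,fx=1.24,fy=1.24,interpolation=cv2.INTER_CUBIC))
E
```

```text
34.55 [631.69300561   7.90231438  89.61570751] [ 3.14107366e+00 -9.71408069e-05  1.62123276e+00] 0.6781711715402718
```

View pics/g5.png

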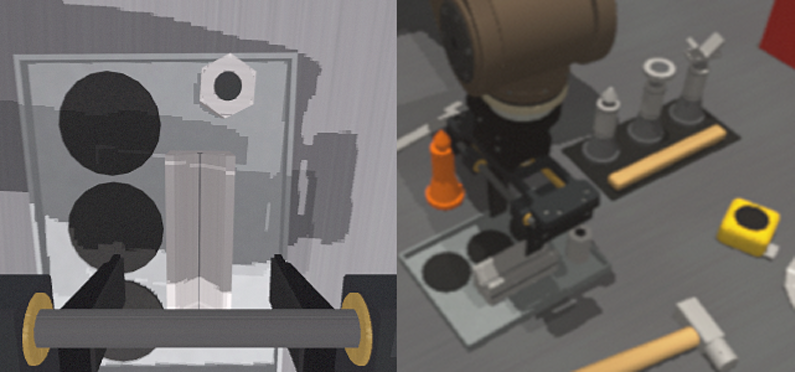

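Request:
arm_command --delta_pos '[[0,0,-0.07],[0,0,-0.14],[0,0,-0.2],[0,0,-0.25],[0,0,-0.28]]' --delta_rot '[[0,0,0],[0,0,0],[0,0,0],[0,0,0],[0,0,0]]' --claw '[0.32,0.32,0.32,0.32,0.32]'

```text
t: 35.07
eef_pos: [632.1, 7.2, 19.5]
tcp_rot: [-3.142, -0.0, 1.621]
ft_force: [0.2, 0.2, 0.0]
opening: 0.68
grip_force: 0.0
```

Request:
arm_command --delta_pos '[[0,0,-0.015],[0,0,-0.03],[0,0,-0.03],[0,0,-0.03],[0,0,-0.03]]' --delta_rot '[[0,0,0],[0,0,0],[0,0,0],[0,0,0],[0,0,0]]' --claw '[0.32,0.32,0.4,0.45,0.5]'

```text
t: 35.48
eef_pos: [632.6, 6.5, 12.8]
tcp_rot: [3.141, 0.0, 1.62]
ft_force: [0.1, -0.6, 0.0]
opening: 0.537
grip_force: 0.0
```

Request:
arm_command --delta_pos '[[0,0,0],[0,0,0],[0,0,0],[0,0,0],[0,0,0]]' --delta_rot '[[0,0,0],[0,0,0],[0,0,0],[0,0,0],[0,0,0]]' --claw '[0.54,0.58,0.62,0.8,1]'

```text
t: 35.9
eef_pos: [632.8, 6.5, 12.5]
tcp_rot: [3.14, 0.0, 1.62]
ft_force: [2.7, 0.9, 1.2]
opening: 0.395
grip_force: 30.0
```

Request:
arm_command --delta_pos '[[0,0,0],[0,0,0],[0,0,0],[0,0,0],[0,0,0]]' --delta_rot '[[0,0,0],[0,0,0],[0,0,0],[0,0,0],[0,0,0]]' --claw '[1,1,1,1,1]'

```text
t: 36.32
eef_pos: [632.8, 6.4, 12.5]
tcp_rot: [3.14, 0.0, 1.62]
ft_force: [4.8, -0.3, 4.6]
opening: 0.398
grip_force: 30.0
```

Request:
arm_command --delta_pos '[[0,0,0.02],[0,0,0.08],[0,0,0.17],[0,0,0.28],[0,0,0.38]]' --delta_rot '[[0,0,0],[0,0,0],[0,0,0],[0,0,0],[0,0,0]]' --claw '[1,1,1,1,1]'

```text
t: 36.73
eef_pos: [630.5, 6.6, 106.9]
tcp_rot: [-3.137, -0.001, 1.62]
ft_force: [1.0, 0.5, -7.1]
opening: 0.397
grip_force: 30.0
```

```bash
python3 - <<'E'
from h import *
s=state();print(s['t'],s['eef_pos'],s['tcp_rot'],s['moment'])
# seats in wI
g=cv2.cvtColor(cv2.imread('pics/wI.png'),cv2.COLOR_BGR2GRAY)
m=(g<60).astype(np.uint8); m[270:]=0
n,l,st,c=cv2.connectedComponentsWithStats(m)
for i in range(1,n):
    if 1500<st[i][4]: print(st[i],c[i].round(1),atz('wI',c[i],7).round(1))
E
```

```text
36.7333 [630.48038778   6.59703046 106.87800215] [-3.13659582e+00 -6.13502185e-04  1.62002346e+00] [-0.07105825 -0.06420771 -0.01533106]
[ 208   78   81   83 5275] [248.2 119.1] [575.1  71.    7. ]
[ 216  167   76   59 3323] [253.6 195.9] [579.2  12.    7. ]
[   0  240   75   30 1737] [ 39.4 256.5] [401.4 -49.1   7. ]
[ 436  241  124   29 2654] [492.4 255.9] [777.6 -29.3   7. ]
[ 563  240   77   30 1742] [598.5 256.6] [865.8 -25.4   7. ]
[  77  242  126   28 2657] [145.1 255.9] [489.3 -44.1   7. ]
```

```bash
python3 - <<'E'
from h import *
D=lambda u,v:('wD',(180+(u+.5)/2.7-.5,30+(v+.5)/2.7-.5))
E_=lambda u,v:('wE',(120+(u+.5)/2.7-.5,30+(v+.5)/2.7-.5))
def ref(F,p):  # refine dark-hole centroid
    f,(u,v)=F(*p); g=255-cv2.cvtColor(cv2.imread(f'pics/{f}.png'),cv2.COLOR_BGR2GRAY).astype(float)
    for _ in range(4):
        y,x=np.mgrid[0:400,0:640]; r=np.hypot(x-u,y-v)<8; w=np.where(r,np.clip(g-np.median(g[r]),0,None)**1,0); u,v=(w*x).sum()/w.sum(),(w*y).sum()/w.sum()
    return atz(f,(u,v),12)[:2]
def ang(P): d=np.polyfit(P[:,1],P[:,0],1)[0]; return np.degrees(-np.arctan(d))
for F,L,R,S in((D,[(292,38),(289,137),(285,231),(282,320)],[(502,52),(493,150),(484,243),(476,332)],[(396,92),(381,306)]),(E_,[(318,152),(318,244),(318,333),(318,418)],[(522,164),(517,257),(512,345),(508,429)],[(416,205),(411,406)])):
    L=np.array([ref(F,p) for p in L]);R=np.array([ref(F,p) for p in R]); S=np.array([atz(*F(*p),20)[:2] for p in S])
    x=(R-L).mean(0); print('ang',ang(L),ang(R),ang(S),'rows',np.degrees(np.arctan2(x[1],x[0])),'mid',((L+R)/2).round(1).tolist(),'pad holes',S.round(1).tolist(),S.mean(0))
E
```

```text
ang -1.307176005629244 -0.6169658998077201 -1.469803643219377 rows -1.5528656857832859 mid [[493.5, -294.2], [492.3, -332.6], [492.1, -373.2], [491.3, -413.2]] pad holes [[493.8, -312.8], [491.5, -403.2]] [ 492.6683933  -358.02334064]
ang -1.4020558667450107 -1.743655923337296 -1.0479522314955148 rows -1.3847416407823532 mid [[494.5, -293.3], [492.9, -333.2], [491.9, -373.3], [491.1, -413.2]] pad holes [[493.0, -313.2], [491.3, -403.1]] [ 492.16441526 -358.1862564 ]
```

Request:
arm_command --delta_pos '[[0,0,0.1],[0,0,0.18],[-0.01,-0.02,0.24],[-0.02,-0.06,0.24],[-0.049,-0.122,0.24]]' --delta_rot '[[0,0,0],[0,0,0],[0,0,0],[0,0,0],[0,0,0]]' --claw '[1,1,1,1,1]'

```text
t: 37.15
eef_pos: [619.3, -23.8, 166.4]
tcp_rot: [-3.14, -0.0, 1.621]
ft_force: [-0.3, -0.4, -7.6]
opening: 0.401
grip_force: 30.0
```

Request:
arm_command --delta_pos '[[-0.04,-0.1,0],[-0.09,-0.23,0],[-0.14,-0.37,0],[-0.2,-0.51,0],[-0.25,-0.65,0]]' --delta_rot '[[0,0,-0.01],[0,0,-0.02],[0,0,-0.03],[0,0,-0.04],[0,0,-0.046]]' --claw '[1,1,1,1,1]'

```text
t: 37.57
eef_pos: [554.8, -187.8, 165.1]
tcp_rot: [-3.137, -0.002, 1.547]
ft_force: [1.4, -0.9, -6.3]
opening: 0.397
grip_force: 30.0
```

Request:
arm_command --delta_pos '[[-0.05,-0.14,0],[-0.11,-0.28,0],[-0.17,-0.42,0],[-0.22,-0.56,0],[-0.26,-0.69,0]]' --delta_rot '[[0,0,0],[0,0,0],[0,0,0],[0,0,0],[0,0,0]]' --claw '[1,1,1,1,1]'

```text
t: 37.98
eef_pos: [489.7, -360.4, 165.0]
tcp_rot: [-3.138, -0.003, 1.547]
ft_force: [0.8, -0.4, -7.3]
opening: 0.398
grip_force: 30.0
```

Request:
arm_command --delta_pos '[[0,0,0],[0,0,-0.04],[0,0,-0.12],[0,0,-0.22],[0,0,-0.32]]' --delta_rot '[[0,0,0],[0,0,0],[0,0,0],[0,0,0],[0,0,0]]' --claw '[1,1,1,1,1]'

```text
t: 38.4
eef_pos: [491.7, -357.4, 84.6]
tcp_rot: [-3.14, -0.002, 1.548]
ft_force: [0.1, 0.3, -8.4]
opening: 0.396
grip_force: 30.0
```

Request:
arm_command --delta_pos '[[0,0,-0.07],[0,0,-0.13],[0,0,-0.17],[0,0,-0.2],[0,0,-0.2]]' --delta_rot '[[0,0,0],[0,0,0],[0,0,0],[0,0,0],[0,0,0]]' --claw '[1,1,1,1,1]'

```text
t: 38.82
eef_pos: [491.8, -357.8, 35.1]
tcp_rot: [-3.139, -0.002, 1.548]
ft_force: [-0.3, 0.0, -6.9]
opening: 0.399
grip_force: 30.0
```

Request:
arm_command --delta_pos '[[0,0,0],[0,0,0],[0,0,0],[0,0,0],[0,0,0]]' --delta_rot '[[0,0,0],[0,0,0],[0,0,0],[0,0,0],[0,0,0]]' --claw '[1,1,1,1,1]'

```text
t: 39.23
eef_pos: [492.7, -359.2, 37.8]
tcp_rot: [3.141, 0.001, 1.548]
ft_force: [0.0, 0.8, -7.2]
opening: 0.4
grip_force: 30.0
```

```bash
python3 - <<'E'
from h import *
s=state();print(s['t'],s['eef_pos'],s['tcp_rot'],s['ft_force']); snap('wrist','wJ');snap('scene','s6');snap('top','t6')
E
```

```text
39.2333 [ 492.69073079 -359.15349534   37.7586969 ] [3.14079338e+00 6.05002131e-04 1.54769409e+00] [ 0.02577748  0.79470319 -7.17625328]
```

Request:
arm_command --delta_pos '[[0,0,-0.008],[0,0,-0.016],[0,0,-0.024],[0,0,-0.029],[0,0,-0.032]]' --delta_rot '[[0,0,0],[0,0,0],[0,0,0],[0,0,0],[0,0,0]]' --claw '[1,1,1,1,1]'

```text
t: 39.8
eef_pos: [492.5, -358.9, 29.5]
tcp_rot: [-3.141, -0.0, 1.548]
ft_force: [-4.5, 2.9, 9.0]
opening: 0.398
grip_force: 30.0
```

Request:
arm_command --delta_pos '[[0,0,-0.002],[0,0,-0.002],[0,0,-0.002],[0,0,-0.002],[0,0,-0.002]]' --delta_rot '[[0,0,0],[0,0,0],[0,0,0],[0,0,0],[0,0,0]]' --claw '[1,1,1,1,1]'

```text
t: 40.22
eef_pos: [492.4, -358.9, 29.5]
tcp_rot: [3.142, 0.0, 1.548]
ft_force: [-4.2, 2.5, 5.6]
opening: 0.396
grip_force: 30.0
```

Request:
arm_command --delta_pos '[[0,0,0],[0,0,0],[0,0,0],[0,0,0],[0,0,0]]' --delta_rot '[[0,0,0],[0,0,0],[0,0,0],[0,0,0],[0,0,0]]' --claw '[0.56,0.52,0.45,0.4,0.35]'

```text
t: 40.63
eef_pos: [492.7, -359.1, 28.7]
tcp_rot: [3.141, 0.0, 1.548]
ft_force: [0.3, -0.6, -0.4]
opening: 0.614
grip_force: 0.0
```

Request:
arm_command --delta_pos '[[0,0,0],[0,0,0.01],[0,0,0.04],[0,0,0.1],[0,0,0.2]]' --delta_rot '[[0,0,0],[0,0,0],[0,0,0],[0,0,0],[0,0,0]]' --claw '[0.35,0.35,0.35,0.35,0.35]'

```text
t: 41.05
eef_pos: [491.8, -358.4, 78.0]
tcp_rot: [-3.139, -0.002, 1.548]
ft_force: [-0.6, 0.7, 0.1]
opening: 0.648
grip_force: 0.0
```

Request:
arm_command --delta_pos '[[0,0,0.14],[0,0,0.28],[0,-0.1,0.42],[0,-0.2,0.56],[0,-0.3,0.7]]' --delta_rot '[[0,0,0],[0,0,0],[0,0,0],[0,0,0],[0,0,0]]' --claw '[0.35,0.2,0,0,0]'

```text
t: 41.47
eef_pos: [492.3, -432.0, 253.5]
tcp_rot: [3.141, 0.001, 1.548]
ft_force: [-0.2, 0.2, -1.0]
opening: 0.875
grip_force: 0.0
```

Request:
arm_command --delta_pos '[[0,0,0],[0,0,0],[0,0,0],[0,0,0],[0,0,0]]' --delta_rot '[[0,0,0],[0,0,0],[0,0,0],[0,0,0],[0,0,0]]' --claw '[0,0,0,0,0]'

```text
t: 41.88
eef_pos: [492.4, -430.7, 249.3]
tcp_rot: [-3.14, -0.002, 1.548]
ft_force: [0.0, -0.0, -0.5]
opening: 1.0
grip_force: 0.0
```

```bash
python3 - <<'E'
from h import *
s=state();print(s['t'],s['eef_pos'],s['tcp_rot']); snap('wrist','wK')
a=cv2.imread('pics/wK.png')[0:220,180:460]; a=cv2.resize(a,None,fx=2.7,fy=2.7,interpolation=cv2.INTER_CUBIC); cv2.imwrite('pics/wKc.png',a)
E
```

```text
41.8833 [ 492.42796596 -430.72465602  249.29740031] [-3.14023769e+00 -1.54104447e-03  1.54838432e+00]
```

View pics/wKc.png

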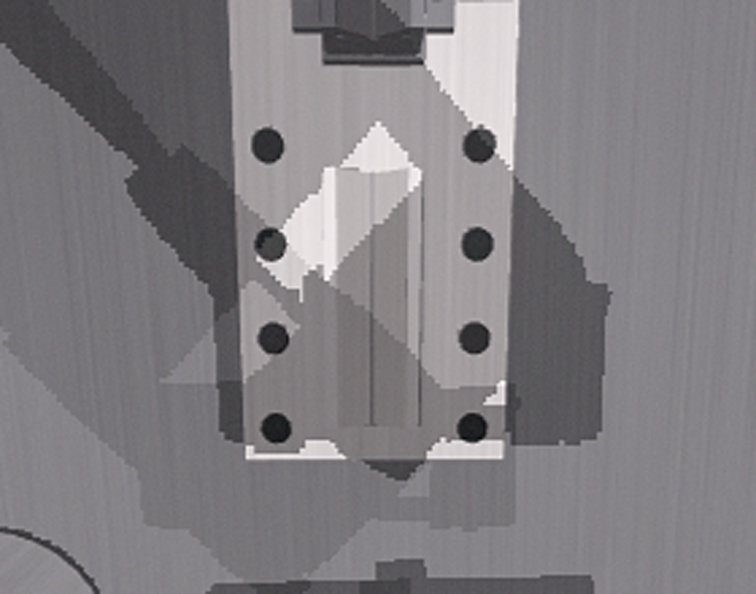

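```bash
python3 - <<'E'
from h import *
K=lambda u,v:('wK',(180+(u+.5)/2.7-.5,0+(v+.5)/2.7-.5))
for n,p,z in [('TL',(324,168),56),('TR',(421,170),56),('BL',(337,425),56),('BR',(420,425),56),('g1',(373.5,172),42),('g2',(371,424),42),('bolt L',(323,62),20),('bolt R',(425,62),20),('boltgroove',(373.5,38),42),('flL',(293,30),14),('flR',(455,30),14)]: print(n,atz(*K(*p),z).round(1))
H=[[(268,145),(480,145)],[(270,244),(478,244)],[(273,338),(475,338)],[(276,428),(473,428)]]
for a,b in H: print(((atz(*K(*a),12)+atz(*K(*b),12))/2).round(1))
g=cv2.cvtColor(cv2.imread('pics/wK.png'),cv2.COLOR_BGR2GRAY)
for v in (70,90,110,130,150): print(v,g[v,298:340].tolist())
for u in (310,318,328): print(u,g[145:176,u].tolist())
E
```

```text
TL [ 474.6 -308.1   56. ]
TR [ 511.6 -309.6   56. ]
BL [ 476.4 -406.3   56. ]
BR [ 510.4 -407.    56. ]
g1 [ 493.5 -307.9   42. ]
g2 [ 490.2 -407.9   42. ]
bolt L [ 473.7 -262.3   20. ]
bolt R [ 515.4 -263.3   20. ]
boltgroove [ 494.5 -259.9   42. ]
flL [ 461.5 -248.6   14. ]
flR [ 528.2 -250.1   14. ]
[ 493.9 -292.9   12. ]
[ 493. -333.   12.]
[ 492.1 -373.    12. ]
[ 491.5 -413.4   12. ]
70 [223, 222, 232, 232, 234, 236, 203, 184, 184, 182, 184, 182, 182, 185, 183, 184, 181, 184, 186, 170, 174, 187, 186, 185, 182, 184, 185, 186, 186, 182, 186, 186, 185, 222, 240, 181, 166, 169, 126, 154, 158, 161]
90 [225, 225, 233, 234, 235, 236, 215, 186, 184, 184, 183, 183, 182, 186, 190, 145, 133, 135, 137, 121, 123, 135, 136, 133, 133, 134, 134, 133, 132, 131, 135, 133, 131, 164, 167, 169, 169, 158, 118, 151, 160, 161]
110 [129, 126, 130, 134, 131, 134, 120, 115, 116, 114, 113, 114, 135, 137, 138, 136, 135, 136, 137, 108, 124, 133, 134, 133, 133, 133, 133, 134, 136, 133, 134, 135, 125, 164, 166, 165, 166, 135, 129, 153, 157, 164]
130 [124, 123, 129, 131, 130, 129, 125, 120, 119, 115, 119, 118, 117, 117, 116, 118, 114, 117, 118, 88, 105, 120, 117, 116, 118, 117, 115, 119, 116, 115, 117, 121, 119, 125, 165, 169, 167, 122, 151, 155, 157, 159]
150 [126, 125, 127, 129, 127, 129, 129, 121, 118, 114, 118, 115, 116, 118, 117, 116, 117, 118, 119, 86, 104, 117, 118, 116, 115, 117, 119, 120, 115, 116, 118, 122, 123, 128, 127, 129, 129, 90, 117, 124, 127, 126]
310 [113, 118, 115, 116, 115, 116, 117, 115, 117, 116, 116, 118, 115, 124, 123, 122, 122, 121, 124, 125, 124, 121, 123, 124, 126, 127, 113, 116, 116, 115, 117]
318 [104, 101, 104, 107, 103, 104, 105, 100, 104, 107, 106, 103, 92, 124, 124, 123, 123, 122, 123, 124, 124, 123, 125, 123, 128, 89, 67, 70, 66, 120, 119]
328 [117, 117, 117, 119, 114, 118, 116, 115, 117, 117, 119, 117, 115, 117, 125, 123, 123, 124, 125, 124, 123, 128, 124, 124, 128, 90, 71, 75, 74, 74, 68]
```

Request:
arm_command --delta_pos '[[0,0.12,0],[0.01,0.27,0],[0.01,0.42,0],[0.01,0.57,0],[0.015,0.72,0]]' --delta_rot '[[0,0,0.01],[0,0,0.02],[0,0,0.03],[0,0,0.04],[0,0,0.041]]' --claw '[0,0,0,0,0]'

```text
t: 42.35
eef_pos: [495.7, -249.6, 249.8]
tcp_rot: [-3.141, -0.001, 1.613]
ft_force: [1.0, 0.2, 0.5]
opening: 1.001
grip_force: 0.0
```

Request:
arm_command --delta_pos '[[0,0.15,0],[0.01,0.3,0],[0.01,0.45,0],[0.01,0.6,0],[0.015,0.75,0]]' --delta_rot '[[0,0,0],[0,0,0],[0,0,0],[0,0,0],[0,0,0]]' --claw '[0,0,0,0,0]'

```text
t: 42.77
eef_pos: [499.4, -62.0, 250.1]
tcp_rot: [-3.141, -0.0, 1.612]
ft_force: [0.8, 0.7, 0.5]
opening: 1.0
grip_force: 0.0
```

Request:
arm_command --delta_pos '[[0,0.15,0],[0.01,0.3,0],[0.01,0.45,0],[0.01,0.6,0],[0.015,0.75,0]]' --delta_rot '[[0,0,0],[0,0,0],[0,0,0],[0,0,0],[0,0,0]]' --claw '[0,0,0,0,0]'

```text
t: 43.18
eef_pos: [502.9, 125.5, 250.1]
tcp_rot: [-3.141, 0.0, 1.613]
ft_force: [1.0, -1.4, -0.4]
opening: 0.997
grip_force: 0.0
```

Request:
arm_command --delta_pos '[[0,0.14,0],[0.01,0.26,-0.05],[0.01,0.36,-0.13],[0.01,0.41,-0.22],[0.016,0.429,-0.3]]' --delta_rot '[[0,0,0],[0,0,0],[0,0,0],[0,0,0],[0,0,0]]' --claw '[0,0,0,0,0]'

```text
t: 43.6
eef_pos: [506.7, 232.9, 173.8]
tcp_rot: [-3.141, 0.0, 1.615]
ft_force: [0.0, -0.4, -0.5]
opening: 1.0
grip_force: 0.0
```

Request:
arm_command --delta_pos '[[0,0,-0.056],[0,0,-0.056],[0,0,-0.056],[0,0,-0.1],[0,0,-0.16]]' --delta_rot '[[0,0,0],[0,0,0],[0,0,0],[0,0,0],[0,0,0]]' --claw '[0,0,0,0,0]'

```text
t: 44.02
eef_pos: [508.8, 230.8, 137.2]
tcp_rot: [3.138, -0.001, 1.612]
ft_force: [-0.1, -0.5, 0.3]
opening: 0.997
grip_force: 0.0
```

```bash
python3 - <<'E'
from h import *
s=state();print(s['t'],s['eef_pos'],s['tcp_rot'],s['opening'])
im=snap('scene','s7')
# bright barrels standing at expected spots?
for n,y,h in (('point',228.3,117),('pad',308.3,120),('vee',388.4,137)):
    print(n,[ (z,proj('s7',(508,y,4+z)).round(0).tolist()) for z in (0,70,h)])
E
```

```text
44.0167 [508.7904322  230.77410673 137.2424865 ] [ 3.13772809e+00 -1.00803005e-03  1.61197197e+00] 0.9970554374024841
point [(0, [388.0, 153.0]), (70, [391.0, 132.0]), (117, [394.0, 117.0])]
pad [(0, [412.0, 143.0]), (70, [416.0, 122.0]), (120, [420.0, 106.0])]
vee [(0, [434.0, 133.0]), (70, [440.0, 112.0]), (137, [446.0, 90.0])]
```

Request:
arm_command --delta_pos '[[0,0,0],[0,0,0],[0,0,0],[0,0,0],[0,0,0]]' --delta_rot '[[0,0,0],[0,0,0],[0,0,0],[0,0,0],[0,0,0]]' --claw '[0,0,0,0,0]'

```text
t: 44.48
eef_pos: [508.0, 230.6, 136.1]
tcp_rot: [3.141, -0.0, 1.612]
ft_force: [-0.2, 0.2, 0.2]
opening: 0.998
grip_force: 0.0
```

Request:
arm_command --delta_pos '[[0,-0.004,-0.07],[0,-0.009,-0.14],[0,-0.009,-0.21],[0,-0.009,-0.27],[0,-0.009,-0.31]]' --delta_rot '[[0,0,0],[0,0,0],[0,0,0],[0,0,0],[0,0,0]]' --claw '[0,0,0,0,0]'

```text
t: 44.9
eef_pos: [507.5, 228.2, 56.8]
tcp_rot: [-3.141, 0.0, 1.612]
ft_force: [1.2, -0.0, 0.8]
opening: 1.003
grip_force: 0.0
```

Request:
arm_command --delta_pos '[[0,0,-0.015],[0,0,-0.015],[0,0,-0.015],[0,0,-0.015],[0,0,-0.015]]' --delta_rot '[[0,0,0],[0,0,0],[0,0,0],[0,0,0],[0,0,0]]' --claw '[0,0,0.2,0.4,0.5]'

```text
t: 45.32
eef_pos: [508.1, 228.5, 54.9]
tcp_rot: [3.14, -0.0, 1.612]
ft_force: [-0.1, 0.7, -0.6]
opening: 0.845
grip_force: 0.0
```

Request:
arm_command --delta_pos '[[0,0,0],[0,0,0],[0,0,0],[0,0,0],[0,0,0]]' --delta_rot '[[0,0,0],[0,0,0],[0,0,0],[0,0,0],[0,0,0]]' --claw '[0.55,0.6,0.65,0.7,0.75]'

```text
t: 45.73
eef_pos: [507.8, 228.3, 54.2]
tcp_rot: [3.141, -0.0, 1.612]
ft_force: [0.2, -0.4, 0.4]
opening: 0.5
grip_force: 0.0
```

Request:
arm_command --delta_pos '[[0,0,0],[0,0,0],[0,0,0],[0,0,0],[0,0,0]]' --delta_rot '[[0,0,0],[0,0,0],[0,0,0],[0,0,0],[0,0,0]]' --claw '[0.8,1,1,1,1]'

```text
t: 46.15
eef_pos: [507.9, 228.3, 54.1]
tcp_rot: [3.141, -0.0, 1.612]
ft_force: [1.2, -0.6, -0.3]
opening: 0.3
grip_force: 30.0
```

Request:
arm_command --delta_pos '[[0,0,0],[0,0,0],[0,0,0],[0,0,0],[0,0,0]]' --delta_rot '[[0,0,0],[0,0,0],[0,0,0],[0,0,0],[0,0,0]]' --claw '[1,1,1,1,1]'

```text
t: 46.57
eef_pos: [507.8, 228.3, 54.1]
tcp_rot: [3.141, 0.0, 1.612]
ft_force: [1.0, 0.1, -2.4]
opening: 0.303
grip_force: 30.0
```

Request:
arm_command --delta_pos '[[0,0,0.04],[0,0,0.12],[0,0,0.22],[0,0,0.33],[0,0,0.42]]' --delta_rot '[[0,0,0],[0,0,0],[0,0,0],[0,0,0],[0,0,0]]' --claw '[1,1,1,1,1]'

```text
t: 46.98
eef_pos: [507.4, 228.3, 161.2]
tcp_rot: [-3.142, 0.0, 1.612]
ft_force: [1.0, -1.1, -4.6]
opening: 0.302
grip_force: 30.0
```

Request:
arm_command --delta_pos '[[0,0,0.06],[0,0,0.1],[0,-0.02,0.1],[0.01,-0.06,0.1],[0.03,-0.121,0.1]]' --delta_rot '[[0,0,0],[0,0,0],[0,0,0],[0,0,0],[0,0,0]]' --claw '[1,1,1,1,1]'

```text
t: 47.4
eef_pos: [514.4, 197.6, 183.1]
tcp_rot: [-3.14, 0.0, 1.613]
ft_force: [0.3, 0.5, -3.6]
opening: 0.301
grip_force: 30.0
```

Request:
arm_command --delta_pos '[[0.03,-0.1,0],[0.06,-0.22,0],[0.09,-0.34,0],[0.12,-0.46,0],[0.15,-0.58,0]]' --delta_rot '[[0,0,0],[0,0,0],[0,0,0],[0,0,0],[0,0,0]]' --claw '[1,1,1,1,1]'

```text
t: 47.82
eef_pos: [552.2, 50.8, 182.6]
tcp_rot: [-3.139, -0.0, 1.612]
ft_force: [0.2, 0.3, -4.2]
opening: 0.304
grip_force: 30.0
```

Request:
arm_command --delta_pos '[[0.03,-0.12,0],[0.06,-0.23,0],[0.085,-0.33,0],[0.105,-0.41,0],[0.117,-0.46,0]]' --delta_rot '[[0,0,0],[0,0,0],[0,0,0],[0,0,0],[0,0,0]]' --claw '[1,1,1,1,1]'

```text
t: 48.23
eef_pos: [581.6, -64.7, 182.5]
tcp_rot: [-3.139, -0.0, 1.61]
ft_force: [-0.6, 0.3, -4.5]
opening: 0.3
grip_force: 30.0
```

Request:
arm_command --delta_pos '[[0,0,0],[0,0,-0.06],[0,0,-0.14],[0,0,-0.24],[0,0,-0.34]]' --delta_rot '[[0,0,0],[0,0,0],[0,0,0],[0,0,0],[0,0,0]]' --claw '[1,1,1,1,1]'

```text
t: 48.65
eef_pos: [581.4, -61.2, 97.9]
tcp_rot: [-3.141, -0.0, 1.613]
ft_force: [0.8, -0.3, -4.3]
opening: 0.295
grip_force: 30.0
```

Request:
arm_command --delta_pos '[[0,0,-0.06],[0,0,-0.1],[0,0,-0.12],[0,0,-0.13],[0,0,-0.13]]' --delta_rot '[[0,0,0],[0,0,0],[0,0,0],[0,0,0],[0,0,0]]' --claw '[1,1,1,1,1]'

```text
t: 49.07
eef_pos: [582.1, -61.7, 66.7]
tcp_rot: [3.141, -0.0, 1.612]
ft_force: [-0.1, -0.6, -5.1]
opening: 0.297
grip_force: 30.0
```

Request:
arm_command --delta_pos '[[0,0,-0.01],[0,0,-0.02],[0,0,-0.03],[0,0,-0.035],[0,0,-0.035]]' --delta_rot '[[0,0,0],[0,0,0],[0,0,0],[0,0,0],[0,0,0]]' --claw '[1,1,1,1,1]'

```text
t: 49.48
eef_pos: [582.0, -61.9, 57.8]
tcp_rot: [-3.142, -0.0, 1.612]
ft_force: [0.2, -0.4, -4.1]
opening: 0.302
grip_force: 30.0
```

Request:
arm_command --delta_pos '[[0,0,-0.002],[0,0,-0.004],[0,0,-0.004],[0,0,-0.004],[0,0,-0.004]]' --delta_rot '[[0,0,0],[0,0,0],[0,0,0],[0,0,0],[0,0,0]]' --claw '[1,1,1,1,1]'

```text
t: 49.9
eef_pos: [582.1, -61.9, 57.1]
tcp_rot: [3.141, 0.0, 1.612]
ft_force: [0.5, 0.4, -1.0]
opening: 0.3
grip_force: 30.0
```

Request:
arm_command --delta_pos '[[0,0,0],[0,0,0],[0,0,0],[0,0,0],[0,0,0]]' --delta_rot '[[0,0,0],[0,0,0],[0,0,0],[0,0,0],[0,0,0]]' --claw '[0.65,0.6,0.4,0.2,0]'

```text
t: 50.32
eef_pos: [582.1, -61.9, 56.9]
tcp_rot: [3.141, 0.0, 1.612]
ft_force: [-0.1, 0.4, 0.6]
opening: 0.555
grip_force: 0.0
```

Request:
arm_command --delta_pos '[[0,0,0],[0,0,0.01],[0,0,0.04],[0,0,0.1],[0,0,0.18]]' --delta_rot '[[0,0,0],[0,0,0],[0,0,0],[0,0,0],[0,0,0]]' --claw '[0,0,0,0,0]'

```text
t: 50.73
eef_pos: [581.5, -61.8, 101.9]
tcp_rot: [-3.14, -0.001, 1.612]
ft_force: [-0.3, -0.5, 0.3]
opening: 0.906
grip_force: 0.0
```

Request:
arm_command --delta_pos '[[0,0,0.1],[0,0,0.18],[-0.02,0.08,0.22],[-0.04,0.2,0.22],[-0.067,0.341,0.22]]' --delta_rot '[[0,0,0],[0,0,0],[0,0,0],[0,0,0],[0,0,0]]' --claw '[0,0,0,0,0]'

```text
t: 51.15
eef_pos: [565.6, 23.2, 158.4]
tcp_rot: [3.139, 0.0, 1.61]
ft_force: [0.3, 0.6, 0.2]
opening: 0.998
grip_force: 0.0
```

Request:
arm_command --delta_pos '[[-0.03,0.14,0],[-0.06,0.28,0],[-0.09,0.42,0],[-0.12,0.56,0],[-0.14,0.7,0]]' --delta_rot '[[0,0,0],[0,0,0],[0,0,0],[0,0,0],[0,0,0]]' --claw '[0,0,0,0,0]'

```text
t: 51.57
eef_pos: [529.4, 200.0, 157.7]
tcp_rot: [3.141, -0.0, 1.612]
ft_force: [1.0, 0.1, 0.7]
opening: 1.001
grip_force: 0.0
```

Request:
arm_command --delta_pos '[[-0.03,0.14,0],[-0.05,0.26,0],[-0.07,0.35,0],[-0.085,0.41,0],[-0.09,0.44,0]]' --delta_rot '[[0,0,0],[0,0,0],[0,0,0],[0,0,0],[0,0,0]]' --claw '[0,0,0,0,0]'

```text
t: 51.98
eef_pos: [507.1, 310.2, 157.5]
tcp_rot: [3.141, -0.0, 1.614]
ft_force: [-0.2, -0.2, 0.2]
opening: 1.001
grip_force: 0.0
```

Request:
arm_command --delta_pos '[[0,0,0],[0,0,0],[0,0,0],[0,0,0],[0,0,0]]' --delta_rot '[[0,0,0],[0,0,0],[0,0,0],[0,0,0],[0,0,0]]' --claw '[0,0,0,0,0]'

```text
t: 52.4
eef_pos: [508.1, 307.5, 157.0]
tcp_rot: [3.142, 0.0, 1.611]
ft_force: [-0.3, 0.0, -0.3]
opening: 0.997
grip_force: 0.0
```

Request:
arm_command --delta_pos '[[0,0,-0.06],[0,0,-0.12],[0,0,-0.18],[0,0,-0.22],[0,0,-0.233]]' --delta_rot '[[0,0,0],[0,0,0],[0,0,0],[0,0,0],[0,0,0]]' --claw '[0.2,0.3,0.3,0.3,0.3]'

```text
t: 52.82
eef_pos: [507.5, 307.7, 97.2]
tcp_rot: [-3.14, 0.001, 1.611]
ft_force: [-0.4, -0.1, 0.1]
opening: 0.728
grip_force: 0.0
```

Request:
arm_command --delta_pos '[[0,0,0],[0,0,0],[0,0,0],[0,0,0],[0,0,0]]' --delta_rot '[[0,0,0],[0,0,0],[0,0,0],[0,0,0],[0,0,0]]' --claw '[0.4,0.45,0.5,0.52,0.54]'

```text
t: 53.23
eef_pos: [508.0, 308.4, 99.2]
tcp_rot: [3.141, -0.0, 1.612]
ft_force: [-1.1, -0.2, -0.9]
opening: 0.472
grip_force: 0.0
```

Request:
arm_command --delta_pos '[[0,0,0],[0,0,0],[0,0,0],[0,0,0],[0,0,0]]' --delta_rot '[[0,0,0],[0,0,0],[0,0,0],[0,0,0],[0,0,0]]' --claw '[0.57,0.6,0.8,1,1]'

```text
t: 53.65
eef_pos: [508.2, 308.5, 99.1]
tcp_rot: [3.14, -0.0, 1.612]
ft_force: [1.5, -0.0, 5.7]
opening: 0.429
grip_force: 30.0
```

Request:
arm_command --delta_pos '[[0,0,0],[0,0,0],[0,0,0],[0,0,0],[0,0,0]]' --delta_rot '[[0,0,0],[0,0,0],[0,0,0],[0,0,0],[0,0,0]]' --claw '[1,1,1,1,1]'

```text
t: 54.07
eef_pos: [508.2, 308.5, 99.1]
tcp_rot: [3.14, -0.0, 1.612]
ft_force: [1.9, -0.1, 5.9]
opening: 0.433
grip_force: 30.0
```

Request:
arm_command --delta_pos '[[0,0,0.01],[0,0,0.02],[0,0,0.03],[0,0,0.04],[0,0,0.04]]' --delta_rot '[[0,0,0],[0,0,0],[0,0,0],[0,0,0],[0,0,0]]' --claw '[1,1,1,1,1]'

```text
t: 54.48
eef_pos: [507.7, 308.4, 108.8]
tcp_rot: [-3.142, 0.0, 1.612]
ft_force: [0.5, 0.0, -5.9]
opening: 0.435
grip_force: 30.0
```

Request:
arm_command --delta_pos '[[0,0,0.03],[0,0,0.08],[0,0,0.15],[0,0,0.24],[0,0,0.33]]' --delta_rot '[[0,0,0],[0,0,0],[0,0,0],[0,0,0],[0,0,0]]' --claw '[1,1,1,1,1]'

```text
t: 54.9
eef_pos: [507.4, 308.2, 192.1]
tcp_rot: [-3.141, 0.0, 1.612]
ft_force: [0.7, 0.3, -5.6]
opening: 0.431
grip_force: 30.0
```

Request:
arm_command --delta_pos '[[0,0,0.07],[0,0,0.12],[0,-0.01,0.15],[0.01,-0.03,0.15],[0.02,-0.06,0.15]]' --delta_rot '[[0,0,0],[0,0,0],[0,0,0],[0,0,0],[0,0,0]]' --claw '[1,1,1,1,1]'

```text
t: 55.32
eef_pos: [512.7, 293.0, 228.4]
tcp_rot: [3.142, 0.0, 1.613]
ft_force: [-0.6, -0.5, -6.1]
opening: 0.432
grip_force: 30.0
```

Request:
arm_command --delta_pos '[[0.01,-0.04,0],[0.025,-0.09,0],[0.045,-0.15,0],[0.065,-0.22,0],[0.085,-0.29,0]]' --delta_rot '[[0,0,0],[0,0,0],[0,0,0],[0,0,0],[0,0,0]]' --claw '[1,1,1,1,1]'

```text
t: 55.73
eef_pos: [534.2, 218.9, 227.8]
tcp_rot: [-3.14, 0.001, 1.612]
ft_force: [0.6, -0.6, -6.1]
opening: 0.432
grip_force: 30.0
```

Request:
arm_command --delta_pos '[[0.02,-0.07,0],[0.04,-0.14,0],[0.06,-0.21,0],[0.08,-0.28,0],[0.1,-0.35,0]]' --delta_rot '[[0,0,0],[0,0,0],[0,0,0],[0,0,0],[0,0,0]]' --claw '[1,1,1,1,1]'

```text
t: 56.15
eef_pos: [559.1, 131.2, 227.9]
tcp_rot: [-3.14, 0.0, 1.611]
ft_force: [-0.9, -0.1, -5.8]
opening: 0.433
grip_force: 30.0
```

Request:
arm_command --delta_pos '[[0.02,-0.07,0],[0.04,-0.13,0],[0.05,-0.19,0],[0.06,-0.23,0],[0.065,-0.257,0]]' --delta_rot '[[0,0,0],[0,0,0],[0,0,0],[0,0,0],[0,0,0]]' --claw '[1,1,1,1,1]'

```text
t: 56.57
eef_pos: [575.4, 67.2, 228.1]
tcp_rot: [-3.141, 0.0, 1.611]
ft_force: [0.4, 0.2, -5.4]
opening: 0.432
grip_force: 30.0
```

Request:
arm_command --delta_pos '[[0,0,0],[0,0,-0.03],[0,0,-0.08],[0,0,-0.15],[0,0,-0.22]]' --delta_rot '[[0,0,0],[0,0,0],[0,0,0],[0,0,0],[0,0,0]]' --claw '[1,1,1,1,1]'

```text
t: 56.98
eef_pos: [575.0, 69.9, 172.7]
tcp_rot: [3.141, -0.0, 1.613]
ft_force: [0.2, -0.2, -6.4]
opening: 0.433
grip_force: 30.0
```

Request:
arm_command --delta_pos '[[0,0,-0.07],[0,0,-0.14],[0,0,-0.2],[0,0,-0.24],[0,0,-0.25]]' --delta_rot '[[0,0,0],[0,0,0],[0,0,0],[0,0,0],[0,0,0]]' --claw '[1,1,1,1,1]'

```text
t: 57.4
eef_pos: [574.3, 69.7, 109.2]
tcp_rot: [-3.139, -0.0, 1.613]
ft_force: [0.2, -0.0, -5.5]
opening: 0.433
grip_force: 30.0
```

Request:
arm_command --delta_pos '[[0,0,0],[0,0,0],[0,0,0],[0,0,0],[0,0,0]]' --delta_rot '[[0,0,0],[0,0,0],[0,0,0],[0,0,0],[0,0,0]]' --claw '[1,1,1,1,1]'

```text
t: 57.82
eef_pos: [575.5, 69.1, 111.8]
tcp_rot: [3.14, 0.0, 1.612]
ft_force: [-0.2, -1.1, -4.7]
opening: 0.431
grip_force: 30.0
```

Request:
arm_command --delta_pos '[[0,0,-0.01],[0,0,-0.02],[0,0,-0.028],[0,0,-0.034],[0,0,-0.038]]' --delta_rot '[[0,0,0],[0,0,0],[0,0,0],[0,0,0],[0,0,0]]' --claw '[1,1,1,1,1]'

```text
t: 58.23
eef_pos: [575.6, 69.1, 102.0]
tcp_rot: [3.141, 0.0, 1.612]
ft_force: [-3.0, -0.7, 12.2]
opening: 0.432
grip_force: 30.0
```

Request:
arm_command --delta_pos '[[0,0,0],[0,0,0],[0,0,0],[0,0,0],[0,0,0]]' --delta_rot '[[0,0,0],[0,0,0],[0,0,0],[0,0,0],[0,0,0]]' --claw '[1,1,1,1,1]'

```text
t: 58.65
eef_pos: [575.5, 69.0, 102.0]
tcp_rot: [3.141, 0.0, 1.612]
ft_force: [-1.0, -0.0, 4.9]
opening: 0.437
grip_force: 30.0
```

Request:
arm_command --delta_pos '[[0,0,0],[0,0,0],[0,0,0],[0,0,0],[0,0,0]]' --delta_rot '[[0,0,0],[0,0,0],[0,0,0],[0,0,0],[0,0,0]]' --claw '[0.54,0.5,0.45,0.3,0.1]'

```text
t: 59.07
eef_pos: [575.3, 69.1, 101.5]
tcp_rot: [3.142, -0.0, 1.612]
ft_force: [0.3, -0.4, -0.6]
opening: 0.638
grip_force: 0.0
```

Request:
arm_command --delta_pos '[[0,0,0],[0,0,0],[0,0,0.01],[0,0,0.06],[0,0,0.13]]' --delta_rot '[[0,0,0],[0,0,0],[0,0,0],[0,0,0],[0,0,0]]' --claw '[0,0,0,0,0]'

```text
t: 59.48
eef_pos: [574.7, 69.1, 133.5]
tcp_rot: [-3.139, -0.0, 1.612]
ft_force: [0.3, -0.0, 1.1]
opening: 0.97
grip_force: 0.0
```

Request:
arm_command --delta_pos '[[0,0,0.09],[0,0,0.15],[-0.02,0.06,0.15],[-0.04,0.14,0.15],[-0.06,0.25,0.15]]' --delta_rot '[[0,0,0],[0,0,0],[0,0,0],[0,0,0],[0,0,0]]' --claw '[0,0,0,0,0]'

```text
t: 59.9
eef_pos: [560.3, 131.2, 172.2]
tcp_rot: [3.141, 0.0, 1.61]
ft_force: [0.3, 0.6, -0.2]
opening: 1.001
grip_force: 0.0
```

Request:
arm_command --delta_pos '[[-0.03,0.13,0],[-0.06,0.27,0],[-0.09,0.41,0],[-0.12,0.55,0],[-0.14,0.68,0]]' --delta_rot '[[0,0,0],[0,0,0],[0,0,0],[0,0,0],[0,0,0]]' --claw '[0,0,0,0,0]'

```text
t: 60.32
eef_pos: [524.4, 303.5, 171.9]
tcp_rot: [3.141, -0.0, 1.612]
ft_force: [0.6, -0.9, 0.2]
opening: 1.004
grip_force: 0.0
```

Request:
arm_command --delta_pos '[[-0.03,0.13,0],[-0.05,0.24,0],[-0.07,0.32,0],[-0.07,0.348,0],[-0.07,0.348,0]]' --delta_rot '[[0,0,0],[0,0,0],[0,0,0],[0,0,0],[0,0,0]]' --claw '[0,0,0,0,0]'

```text
t: 60.73
eef_pos: [507.4, 389.9, 171.6]
tcp_rot: [3.141, -0.0, 1.614]
ft_force: [-0.2, -0.4, 0.6]
opening: 1.001
grip_force: 0.0
```

Request:
arm_command --delta_pos '[[0,0,0],[0,0,0],[0,0,0],[0,0,0],[0,0,0]]' --delta_rot '[[0,0,0],[0,0,0],[0,0,0],[0,0,0],[0,0,0]]' --claw '[0,0,0,0,0]'

```text
t: 61.15
eef_pos: [508.1, 387.9, 171.8]
tcp_rot: [3.141, -0.0, 1.611]
ft_force: [-0.1, -0.3, 0.5]
opening: 1.002
grip_force: 0.0
```

```bash
python3 - <<'E'
from h import *
s=state();print(s['t'],s['eef_pos'],s['tcp_rot'])
im=snap('scene','s8'); a=cv2.cvtColor(cv2.imread('pics/s0.png') if 0 else cv2.imread('pics/scene0.png'),cv2.COLOR_BGR2GRAY).astype(int); b=cv2.cvtColor(cv2.imread('pics/s8.png'),cv2.COLOR_BGR2GRAY).astype(int)
# compare pad and point jack regions with the starting picture (shift by template match)
for n,x,y,h in (('pad',575.2,70,120),('point',582.1,-61.5,117)):
    u0,v0=proj('scene0',(x,y,7)); u1,v1=proj('scene0',(x,y,7+h)); 
    x0,x1=int(min(u0,u1)-9),int(max(u0,u1)+9); y0,y1=int(v1-3),int(v0+8)
    r=cv2.matchTemplate(b[y0-6:y1+6,x0-6:x1+6].astype(np.uint8),a[y0:y1,x0:x1].astype(np.uint8),cv2.TM_CCOEFF_NORMED); print(n,cv2.minMaxLoc(r)[1::2])
E
```

```text
61.15 [508.14728598 387.87549935 171.76954119] [ 3.14138348e+00 -3.69288842e-05  1.61111059e+00]
pad (0.8580340147018433, (6, 6))
point (0.9940357804298401, (6, 6))
```

Request:
arm_command --delta_pos '[[0,0,-0.08],[0,0,-0.16],[0,0,-0.24],[0,0,-0.32],[0,0,-0.38]]' --delta_rot '[[0,0,0],[0,0,0],[0,0,0],[0,0,0],[0,0,0]]' --claw '[0,0,0,0,0]'

```text
t: 61.62
eef_pos: [507.5, 388.1, 75.1]
tcp_rot: [-3.141, 0.001, 1.612]
ft_force: [-0.5, 0.3, 0.3]
opening: 0.996
grip_force: 0.0
```

Request:
arm_command --delta_pos '[[0,0,-0.02],[0,0,-0.035],[0,0,-0.04],[0,0,-0.04],[0,0,-0.04]]' --delta_rot '[[0,0,0],[0,0,0],[0,0,0],[0,0,0],[0,0,0]]' --claw '[0,0,0,0.2,0.4]'

```text
t: 62.03
eef_pos: [508.2, 388.8, 67.5]
tcp_rot: [3.14, -0.001, 1.612]
ft_force: [1.1, 0.1, -0.1]
opening: 0.911
grip_force: 0.0
```

Request:
arm_command --delta_pos '[[0,0,0],[0,0,0],[0,0,0],[0,0,0],[0,0,0]]' --delta_rot '[[0,0,0],[0,0,0],[0,0,0],[0,0,0],[0,0,0]]' --claw '[0.5,0.55,0.6,0.65,0.7]'

```text
t: 62.45
eef_pos: [507.8, 388.6, 66.8]
tcp_rot: [3.141, -0.0, 1.612]
ft_force: [-0.4, -0.7, -0.4]
opening: 0.569
grip_force: 0.0
```

Request:
arm_command --delta_pos '[[0,0,0],[0,0,0],[0,0,0],[0,0,0],[0,0,0]]' --delta_rot '[[0,0,0],[0,0,0],[0,0,0],[0,0,0],[0,0,0]]' --claw '[0.75,0.8,1,1,1]'

```text
t: 62.87
eef_pos: [507.9, 388.6, 66.6]
tcp_rot: [3.141, -0.0, 1.612]
ft_force: [1.2, -1.1, 0.1]
opening: 0.304
grip_force: 29.8
```

Request:
arm_command --delta_pos '[[0,0,0],[0,0,0],[0,0,0],[0,0,0],[0,0,0]]' --delta_rot '[[0,0,0],[0,0,0],[0,0,0],[0,0,0],[0,0,0]]' --claw '[1,1,1,1,1]'

```text
t: 63.28
eef_pos: [507.9, 388.6, 66.6]
tcp_rot: [3.141, -0.0, 1.612]
ft_force: [2.5, 0.3, -2.0]
opening: 0.297
grip_force: 29.8
```

Request:
arm_command --delta_pos '[[0,0,0.04],[0,0,0.12],[0,0,0.22],[0,0,0.34],[0,0,0.45]]' --delta_rot '[[0,0,0],[0,0,0],[0,0,0],[0,0,0],[0,0,0]]' --claw '[1,1,1,1,1]'

```text
t: 63.7
eef_pos: [507.2, 388.3, 180.7]
tcp_rot: [-3.14, 0.001, 1.612]
ft_force: [1.5, -0.5, -4.5]
opening: 0.305
grip_force: 29.9
```

Request:
arm_command --delta_pos '[[0,0,0.08],[0,0,0.12],[0,-0.02,0.12],[0.01,-0.06,0.12],[0.02,-0.12,0.12]]' --delta_rot '[[0,0,0],[0,0,0],[0,0,0],[0,0,0],[0,0,0]]' --claw '[1,1,1,1,1]'

```text
t: 64.12
eef_pos: [512.1, 357.8, 207.4]
tcp_rot: [-3.139, 0.001, 1.613]
ft_force: [-0.5, -0.5, -4.7]
opening: 0.303
grip_force: 29.9
```

Request:
arm_command --delta_pos '[[0.02,-0.1,0],[0.04,-0.22,0],[0.07,-0.36,0],[0.09,-0.5,0],[0.11,-0.64,0]]' --delta_rot '[[0,0,0],[0,0,0],[0,0,0],[0,0,0],[0,0,0]]' --claw '[1,1,1,1,1]'

```text
t: 64.53
eef_pos: [539.6, 195.5, 207.5]
tcp_rot: [-3.139, 0.001, 1.612]
ft_force: [1.6, -0.7, -5.8]
opening: 0.301
grip_force: 29.9
```

Request:
arm_command --delta_pos '[[0.03,-0.14,0],[0.06,-0.28,0],[0.09,-0.42,0],[0.12,-0.54,0],[0.14,-0.64,0]]' --delta_rot '[[0,0,0],[0,0,0],[0,0,0],[0,0,0],[0,0,0]]' --claw '[1,1,1,1,1]'

```text
t: 64.95
eef_pos: [574.6, 34.9, 207.6]
tcp_rot: [-3.139, 0.0, 1.61]
ft_force: [0.7, 0.5, -4.7]
opening: 0.296
grip_force: 29.9
```

Request:
arm_command --delta_pos '[[0.01,-0.08,0],[0.015,-0.13,0],[0.015,-0.14,0],[0.015,-0.14,0],[0.015,-0.14,0]]' --delta_rot '[[0,0,0],[0,0,0],[0,0,0],[0,0,0],[0,0,0]]' --claw '[1,1,1,1,1]'

```text
t: 65.37
eef_pos: [578.5, 3.9, 208.6]
tcp_rot: [-3.141, -0.0, 1.612]
ft_force: [-0.2, 0.2, -4.2]
opening: 0.297
grip_force: 29.9
```

Request:
arm_command --delta_pos '[[0,0,0],[0,0,0],[0,0,0],[0,0,0],[0,0,0]]' --delta_rot '[[0,0,0],[0,0,0],[0,0,0],[0,0,0],[0,0,0]]' --claw '[1,1,1,1,1]'

```text
t: 65.78
eef_pos: [579.0, 3.9, 209.2]
tcp_rot: [3.141, 0.0, 1.613]
ft_force: [-0.1, -0.8, -4.4]
opening: 0.302
grip_force: 29.9
```

Descend between the two standing jacks: 139 mm in all.

Request:
arm_command --delta_pos '[[0,0,-0.06],[0,0,-0.14],[0,0,-0.23],[0,0,-0.32],[0,0,-0.4]]' --delta_rot '[[0,0,0],[0,0,0],[0,0,0],[0,0,0],[0,0,0]]' --claw '[1,1,1,1,1]'

```text
t: 66.2
eef_pos: [578.9, 3.7, 108.0]
tcp_rot: [3.142, 0.0, 1.612]
ft_force: [-0.1, 0.2, -4.1]
opening: 0.299
grip_force: 29.9
```

Request:
arm_command --delta_pos '[[0,0,-0.05],[0,0,-0.09],[0,0,-0.12],[0,0,-0.13],[0,0,-0.135]]' --delta_rot '[[0,0,0],[0,0,0],[0,0,0],[0,0,0],[0,0,0]]' --claw '[1,1,1,1,1]'

```text
t: 66.62
eef_pos: [579.2, 3.6, 75.4]
tcp_rot: [3.141, 0.0, 1.612]
ft_force: [0.9, 0.5, -3.5]
opening: 0.302
grip_force: 29.9
```

Request:
arm_command --delta_pos '[[0,0,-0.008],[0,0,-0.015],[0,0,-0.02],[0,0,-0.023],[0,0,-0.023]]' --delta_rot '[[0,0,0],[0,0,0],[0,0,0],[0,0,0],[0,0,0]]' --claw '[1,1,1,1,1]'

```text
t: 67.03
eef_pos: [579.1, 3.6, 69.7]
tcp_rot: [3.141, 0.0, 1.612]
ft_force: [0.0, -0.2, -6.0]
opening: 0.299
grip_force: 29.9
```

Request:
arm_command --delta_pos '[[0,0,-0.002],[0,0,-0.003],[0,0,-0.003],[0,0,-0.003],[0,0,-0.003]]' --delta_rot '[[0,0,0],[0,0,0],[0,0,0],[0,0,0],[0,0,0]]' --claw '[1,1,1,1,1]'

```text
t: 67.45
eef_pos: [579.3, 3.6, 69.5]
tcp_rot: [3.141, 0.0, 1.612]
ft_force: [-0.3, -0.3, 5.4]
opening: 0.3
grip_force: 30.0
```

Contact; release, rise and verify.

Request:
arm_command --delta_pos '[[0,0,0],[0,0,0],[0,0,0],[0,0,0],[0,0,0]]' --delta_rot '[[0,0,0],[0,0,0],[0,0,0],[0,0,0],[0,0,0]]' --claw '[0.66,0.6,0.4,0.2,0]'

```text
t: 67.87
eef_pos: [579.1, 3.6, 68.8]
tcp_rot: [3.142, -0.0, 1.612]
ft_force: [0.1, -0.3, 0.3]
opening: 0.552
grip_force: 0.0
```

Request:
arm_command --delta_pos '[[0,0,0],[0,0,0],[0,0,0.01],[0,0,0.05],[0,0,0.12]]' --delta_rot '[[0,0,0],[0,0,0],[0,0,0],[0,0,0],[0,0,0]]' --claw '[0,0,0,0,0]'

```text
t: 68.28
eef_pos: [578.4, 3.6, 98.5]
tcp_rot: [-3.139, -0.0, 1.612]
ft_force: [0.6, 1.2, 0.5]
opening: 0.902
grip_force: 0.0
```

Request:
arm_command --delta_pos '[[0,0,0.1],[0,0,0.22],[0,0,0.34],[0,0,0.46],[0,0,0.58]]' --delta_rot '[[0,0,0],[0,0,0],[0,0,0],[0,0,0],[0,0,0]]' --claw '[0,0,0,0,0]'

```text
t: 68.7
eef_pos: [578.7, 3.6, 246.4]
tcp_rot: [3.141, 0.0, 1.612]
ft_force: [-0.8, 0.9, -0.1]
opening: 0.999
grip_force: 0.0
```

Request:
arm_command --delta_pos '[[-0.1,0.1,0],[-0.2,0.2,0],[-0.3,0.3,0],[-0.38,0.4,0],[-0.4,0.5,0]]' --delta_rot '[[0,0,0],[0,0,0],[0,0,0],[0,0,0],[0,0,0]]' --claw '[0,0,0,0,0]'

```text
t: 69.12
eef_pos: [476.2, 129.5, 245.1]
tcp_rot: [3.141, -0.0, 1.612]
ft_force: [1.1, 0.3, -0.1]
opening: 1.002
grip_force: 0.0
```

Request:
arm_command --delta_pos '[[0,0.14,0],[0,0.28,0],[0,0.42,0],[0,0.56,0],[0,0.6,0]]' --delta_rot '[[0,0,0],[0,0,0],[0,0,0],[0,0,0],[0,0,0]]' --claw '[0,0,0,0,0]'

```text
t: 69.53
eef_pos: [478.6, 282.3, 244.7]
tcp_rot: [3.14, -0.001, 1.614]
ft_force: [-0.0, 0.2, -0.5]
opening: 0.997
grip_force: 0.0
```

Request:
arm_command --delta_pos '[[0,0,0],[0,0,0],[0,0,0],[0,0,0],[0,0,0]]' --delta_rot '[[0,0,0],[0,0,0],[0,0,0],[0,0,0],[0,0,0]]' --claw '[0,0,0,0,0]'

```text
t: 69.95
eef_pos: [479.3, 277.5, 244.1]
tcp_rot: [3.141, 0.0, 1.611]
ft_force: [-0.0, -0.4, -1.1]
opening: 0.997
grip_force: 0.0
```

```bash
python3 - <<'E'
from h import *
s=state();print(s['t'],s['eef_pos'],s['ft_force'],s['qvel'].round(3))
snap('scene','s9'); snap('top','t9')
for c0,c1 in (('scene0','s9'),('top0','t9')):
    a=cv2.imread(f'pics/{c0}.png',0); b=cv2.imread(f'pics/{c1}.png',0)
    for n,x,y,zb,h,r in (('pad',575.2,70,7,120,26),('vee',578.5,4.3,7,137,26),('point',582.1,-61.5,7,117,26),('coupling',642,93,3,44,16),('brush',571,309,4,20,60),('purple',458,113,0,120,26),('orange',458,0,0,115,26)):
        P=np.array([proj(c0,(x+i*r*(.3 if n=='brush' else 1),y+j*r,z)) for i in(-1,1) for j in(-1,1) for z in(zb,zb+h)]); x0,y0=P.min(0).astype(int); x1,y1=P.max(0).astype(int)+1
        q=cv2.matchTemplate(b[y0-6:y1+6,x0-6:x1+6],a[y0:y1,x0:x1],cv2.TM_CCOEFF_NORMED); print(c1,n,cv2.minMaxLoc(q)[1::2])
E
```

```text
69.95 [479.26087788 277.47784821 244.14306536] [-0.01355637 -0.37965986 -1.07794886] [ 0.004  0.002 -0.001  0.001 -0.002  0.004]
s9 pad (0.8339014053344727, (6, 6))
s9 vee (0.6913567185401917, (6, 6))
s9 point (0.9916284680366516, (6, 6))
s9 coupling (0.9864970445632935, (6, 6))
s9 brush (0.923980712890625, (6, 6))
s9 purple (0.8769480586051941, (6, 6))
s9 orange (0.9987078905105591, (6, 6))
t9 pad (0.9622341990470886, (6, 6))
t9 vee (0.9061603546142578, (6, 6))
t9 point (0.9612443447113037, (6, 6))
t9 coupling (0.9989417791366577, (6, 6))
t9 brush (0.6654826998710632, (12, 6))
t9 purple (0.9936033487319946, (6, 6))
t9 orange (0.9960975646972656, (6, 6))
```

```bash
python3 -c "
from cell import *
print(job_done())"
```

```text
the job is handed in; nothing more can be done
None
```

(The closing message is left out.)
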